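# Charge the ball mill

### The arm

A 6-joint arm with a two-finger parallel gripper is mounted at the origin on the work surface. World frame = base frame: x ahead of the robot, y to its left, z up, the work surface at z = 0. Lengths are in m, angles in rad, forces in N, time in s.
With the tool pointing down it reaches from about 0.35 to 0.925 m from the base axis. Payload 6.4 kg.
Tool frame: the origin (TCP) lies between the finger pads; the fingertips stand 17 mm ahead of it and the grasp point (between the pads) lies 2 mm behind it; z points along the fingers, y is the line along which they close (so a half turn about z gives the same grasp; the last joint's range is limited). The gripper opens to 85 mm and grips with 20 to 120 N. Pads are 22 mm wide; open, the fingers measure 114 mm over their backs; the gripper's body (76 mm by 85 mm) begins 54 mm behind the grasp point. The pads swing forward as they close: fully open they stand 13 mm farther back than shut.
Start: joints at [1.164, 0.245, 1.558, -0, 1.339, -0.174], TCP at [0.15, 0.632, 0.248] pointing down, gripper open.
Joint ranges: [-3.13, 3.13], [-1.02, 2.26], [0.13, 2.54], [-0.95, 4.09], [0.21, 2.88], [-2.74, 2.74]. Speed limits (rad/s): [2.57, 2.57, 3.14, 3.14, 3.14, 3.14].

### API

Orientations are given as a unit quaternion [w, x, y, z].
In Python, from workcell import robot, optics, recognise gives the robot as it stands.
- The arm moves only by the tool jog_arm, never from a script. Its argument "rows" is text: rows parted by semicolons, each of 7 numbers parted by spaces: the opening, from 0 (shut) to 1 (fully open), then the shift along the tool's x, y, z in cm, then the turn, a rotation vector about the tool's x, y, z in degrees. In form: hand dx dy dz ax ay az; .... A call has 1 to 10 rows; each row is the pose to reach, as a shift and turn from the pose commanded when the call began, along the tool's axes at that moment; what a row does not reach only later rows make up. A row lasts 1/12 s, in which the tool goes at most 41.7 mm and 7.16 degrees, less where a joint would pass 70% of its speed; a pose out of reach is approached as far as the arm can. A call with a gripper value outside its range is refused whole. The fingers move at their own pace and stop on an object; "squeeze" is the grip in N (left out, the last holds). Time passes only in rows, so rows that repeat a pose let the fingers close. It gives the time, the measured TCP pose, the force, the opening and the grip force at its end, in the units of the state.
- robot.observe(): the state, without advancing time (a new reading comes with each control period).
- optics.get_image(name): name is "scene" or "side" or "wrist"; returns the picture (400x640x3 uint8, red, green, blue); there is no depth.
- optics.calibration(name): a dict with "fx", "fy", "cx", "cy" (pixels), "eye" and "orientation" of the camera in the world; the wrist camera has in their place "T_tool_cam" (4x4, takes a point from camera to tool coordinates, whose origin is the TCP and whose axes are the flange's). Camera axes: x right, y down, z forward; pixel columns grow to the right and rows downward; lengths in m; the calibration is good to about 2 mm. A picture is of the moment at which its call begins: read the wrist's pose just before it. calibration takes no time and is no camera call.
- robot.sign_off(): hands the job in; it is judged then, once.
Trained networks look in the newest picture that a camera, given by its name, has taken for a name from the list of things; names that differ only in an ending like _2 or _b are one class to them, and where a whole thing is asked for, a point or a joint stands for the part that bears it (a point fixed in the world has none). Each returns a list of dicts, best first, with "p" (0 to 1); they miss things now and then, are a little off and sometimes report something else, mostly with a low value. They report only what shows in the picture. A call takes as long as a camera call. They do not tell look-alikes from the thing itself.
- recognise(query, camera): "xy" ([column, row] in pixels, amid what is visible of it).
The state is a dict: "clock": time; "joint_positions": joint angles; "qd": joint speeds; "effort": joint torques, N m; "position": TCP position; "eef_rot": TCP orientation; "ft_force": force on the tool from outside, world axes, zero at the start; "wrist_torque": the same for the moment, N m; "opening": opening from 0.0 (shut) to 1.0 (fully open); "gripper_force": force on a finger pad.
Only numpy, scipy, OpenCV 4.12 (cv2) and the standard library are available. Lean on these libraries where they do the work, as an engineer would, in place of code of your own. Each camera call takes 0.05 s, during which the arm holds its last target. There are 200 camera calls.

### The job

Take the white cup by its black handle and pour all eight steel balls into the jar on the mill's pulled-out slide, then stand the empty cup upright near the middle of its blue mat and let go. After that push the slide slowly in by its red plate until you feel it come up against the stop hidden inside the mill, pressing on it with some 20 N but never over 50 N. Set the cup down gently, spill no ball, and leave the other things on the bench as they are.

Things in the scene. Friction and masses are not known exactly. Their poses are not given: they have to be found in the camera images.
- cup_mid (a point): Small white porcelain cup, open at the top, tapered: 46 mm across at the foot, 74 mm at the rim, 56 mm high, walls 4 mm, floor 5 mm; empty it weighs about 140 g. It stands on the blue mat with the balls in it. This point is on its axis half-way up, 28 mm above its underside; z is up along the axis, and the handle points along its -x.
- cup_grip (a point): Grip point of the cup's black handle, a level straight flat bar along the cup's x axis that stops 116 mm from the cup's axis; section 12 mm wide (along the cup's y) by 18 mm high. This point is mid-section, 80 mm from the cup's axis along -x and 43 mm above the cup's underside. Axes as for the cup.
- jar_mouth (a point): Centre of the open mouth of the white grinding jar, a round upright jar 92 mm across outside, 82 mm inside, fixed on the mill's loading slide; its rim is 76 mm above the bench. z is up; +x points into the mill (the way the slide goes home).
- jar_floor (a point): Centre of the inner floor of the grinding jar, 49 mm below its mouth; axes as for the mouth.
- tab (a point): Centre of the front face of the slide's red push plate, 108 mm wide (along y), 50 mm high (from 13 to 63 mm above the bench, this point at 46 mm) and 8 mm thick, upright, on the side of the jar away from the mill's housing (68 mm from the jar's axis). Push it along its +x to slide the jar home.
- slide (a joint): How far the loading slide (with the jar) is pulled out, in m: 0.08 is fully out. It moves with about 2.5 N, and stays where it is left. Going in it stops dead on a depth stop hidden in the housing, which has been set anywhere between 0 and 0.03 of this reading; there the force rises quickly, and 20 N (over 7 at least) shows that it is reached.
- mill: White ball mill on the bench: housing 200 mm deep, 240 mm wide, 200 mm high, behind the slide. Origin under the middle of the housing's front at bench height; the slide comes out along its -x. It is fixed.
- mat: Blue mat fixed on the bench, 180 mm (x) by 150 mm (y), 4 mm thick. Origin at the centre of its underside, at bench height.
- cup: The same cup; origin at the centre of its underside, axes as for the point cup_mid.
- ball0_center (a point): Centre of steel grinding ball 1 of 8, dark grey, 16 mm across, about 17 g. All eight lie in the cup at the start.
- ball1_center (a point): Centre of steel grinding ball 2 of 8, dark grey, 16 mm across, about 17 g. All eight lie in the cup at the start.
- ball2_center (a point): Centre of steel grinding ball 3 of 8, dark grey, 16 mm across, about 17 g. All eight lie in the cup at the start.
- ball3_center (a point): Centre of steel grinding ball 4 of 8, dark grey, 16 mm across, about 17 g. All eight lie in the cup at the start.
- ball4_center (a point): Centre of steel grinding ball 5 of 8, dark grey, 16 mm across, about 17 g. All eight lie in the cup at the start.
- ball5_center (a point): Centre of steel grinding ball 6 of 8, dark grey, 16 mm across, about 17 g. All eight lie in the cup at the start.
- ball6_center (a point): Centre of steel grinding ball 7 of 8, dark grey, 16 mm across, about 17 g. All eight lie in the cup at the start.
- ball7_center (a point): Centre of steel grinding ball 8 of 8, dark grey, 16 mm across, about 17 g. All eight lie in the cup at the start.
- beaker: Empty clear glass beaker, 80 mm across, 95 mm high; not for the balls. Origin under its centre. To be left alone.
- green_rack: Green rack with capped tubes, 60 by 110 mm, 75 mm high. Origin under its centre. To be left alone.
- amber_bottle: Amber bottle with black cap, 68 mm across, 170 mm high. Origin under its centre. To be left alone.
- vial: Little jar with red cap, 40 mm across, 50 mm high. Origin under its centre. To be left alone.
Mind the look-alikes: they are no part of the job. What is shaped like the cup but purple is not meant.

How it is judged:
By the outcome, as a careful person would: the job done as asked, in the order asked, and still so for the second after the job is handed in, with the robot touching nothing.
It also fails if it takes over 69 s, if anything falls off the work surface, if the arm or the gripper's body presses on something with over 40 N, if the wrist force passes 120 N, or if a joint passes its speed limit or range.

## Working session

There is one attempt and no reset: what is moved stays moved. The work goes in short steps, Python scripts to look and compute and a tool call to move; the robot and the scene stay as the last step left them, time stands still between calls to the robot, and variables do not carry over. Pictures are saved under pics/ and viewed, at most 10 in all, crops included, and the job is handed in when it is done.

Besides the shell and the picture viewer there is one more tool, called after "Request:" as name(argument=value, ...) on one line, values as JSON. jog_arm: Moves the arm, as the interface text tells. Its arguments: {"type":"object","properties":{"rows":{"type":"string"},"squeeze":{"type":"number"}},"required":["rows"]}

```bash
mkdir -p pics; ls
cat > h.py <<'E'
import numpy as np, cv2
from scipy.spatial.transform import Rotation as R
from workcell import robot, optics, recognise
def rot(q): return R.from_quat([q[1],q[2],q[3],q[0]])
def cam(n):
    c=optics.calibration(n)
    if n=='wrist':
        s=robot.observe(); T=np.array(c['T_tool_cam']); r=rot(s['eef_rot']).as_matrix()
        return c, r@T[:3,3]+np.array(s['position']), r@T[:3,:3]
    o=np.array(c['orientation']); 
    return c, np.array(c['eye']), (o if o.shape==(3,3) else rot(o).as_matrix())
def onz(n,px,z):
    c,e,M=cam(n); d=M@np.array([(px[0]-c['cx'])/c['fx'],(px[1]-c['cy'])/c['fy'],1]); return e+d*(z-e[2])/d[2]
def proj(n,p):
    c,e,M=cam(n); q=M.T@(np.array(p)-e); return np.array([c['fx']*q[0]/q[2]+c['cx'],c['fy']*q[1]/q[2]+c['cy']])
def snap(n,f=None):
    im=np.ascontiguousarray(optics.get_image(n)[:,:,::-1]); 
    if f: cv2.imwrite('pics/'+f,im)
    return im
E
python3 - <<'E'
from h import *
print(robot.observe())
a=snap('scene','scene0.png'); b=snap('side','side0.png')
for n in('scene','side'):
    print(n,cam(n)[1:])
    for q in('cup_mid','cup_grip','jar_mouth','tab','mat'):
        print(q,[(np.round(d['xy']),round(d['p'],2)) for d in recognise(q,n)[:3]])
E
```

```text
pics
{'clock': 0.0, 'joint_positions': array([ 1.16390384e+00,  2.45791663e-01,  1.55902720e+00,  5.54517671e-05,
        1.33869267e+00, -1.74103586e-01]), 'qd': array([ 0.00024647, -0.00080685, -0.0010621 , -0.00053765,  0.00086608,
        0.00111241]), 'effort': array([ 1.35556766e-03, -4.29519117e+01, -3.26122463e+01, -7.02532407e-05,
        5.47454096e-03,  3.54927778e-06]), 'position': array([0.14972235, 0.63198074, 0.24718754]), 'eef_rot': array([-3.00657163e-04,  1.16138125e-01,  9.93232609e-01, -9.11511629e-04]), 'ft_force': array([ 0.26534659, -0.33190234, -0.94958169]), 'wrist_torque': array([ 0.00660329, -0.06767581, -0.00841681]), 'gripper_force': 0.0, 'opening': 0.9998479183384672}
scene (array([ 0.84134685, -0.5530358 ,  0.82369665]), array([[ 0.88790469,  0.32787972, -0.32267653],
       [ 0.45974335, -0.65710141,  0.59737241],
       [-0.01616491, -0.67875815, -0.73418394]]))
cup_mid [(array([267., 290.]), 0.71), (array([296., 155.]), 0.64), (array([198., 237.]), 0.58)]
cup_grip [(array([298., 155.]), 0.98), (array([200., 235.]), 0.8)]
jar_mouth [(array([370., 204.]), 0.68)]
tab [(array([369., 203.]), 0.95)]
mat [(array([282., 301.]), 0.76)]
side (array([ 0.31175366, -0.71078959,  0.66309321]), array([[ 0.96898304, -0.14656203,  0.19897598],
       [-0.24686081, -0.61142489,  0.75181071],
       [ 0.01147196, -0.7776112 , -0.62864077]]))
cup_mid [(array([237., 280.]), 0.82), (array([356., 278.]), 0.74), (array([249., 171.]), 0.69)]
cup_grip [(array([356., 274.]), 0.92), (array([238., 273.]), 0.59), (array([250., 169.]), 0.57)]
jar_mouth [(array([343., 179.]), 0.64)]
tab [(array([344., 179.]), 0.72)]
mat [(array([341., 287.]), 0.64), (array([360., 275.]), 0.3)]
```

Run:
```python
import cv2,numpy as np
a=cv2.imread('pics/scene0.png')
cv2.imwrite('pics/sceneB.png',a)
```

```text
(no output)
```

View pics/scene0.png

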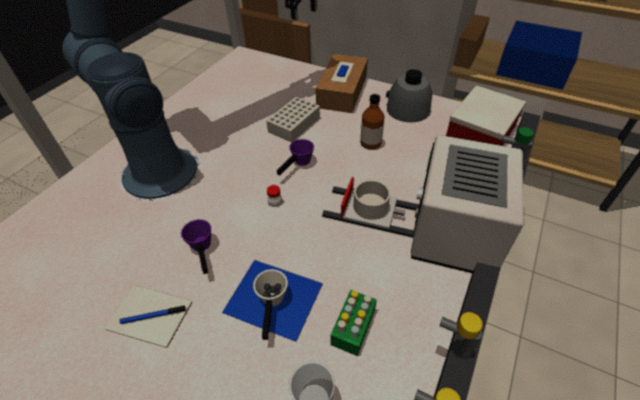

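View pics/side0.png

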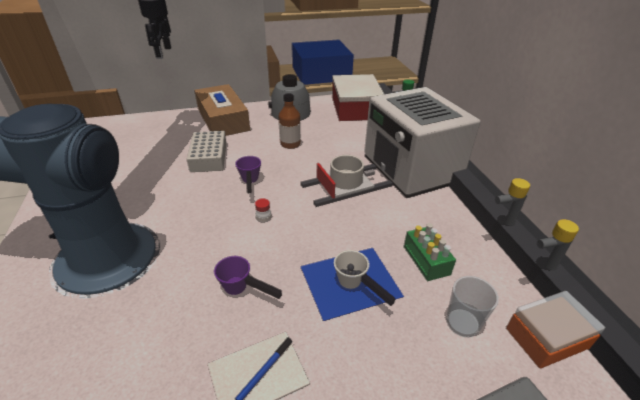

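The white cup on the blue mat is at scene (270,285) / side (351,267), with its handle ending at scene (267,335) / side (392,300). The purple look-alikes are at scene (198,237) and (301,152). Only the white one, with balls in it, fits the description. The jar mouth is at scene (371,195) and the red plate at (348,198).

Run:
```python
from h import *
a=cv2.imread('pics/scene0.png');b=cv2.imread('pics/side0.png')
P=lambda s,p,z:print(s,p,np.round(onz(s,p,z),3))
P('scene',(270,284),.06);P('side',(351,265),.06)
P('scene',(267,335),.05);P('side',(390,300),.05)
P('scene',(372,193),.076);P('side',(347,169),.076)
P('scene',(347,197),.046);P('side',(326,181),.046)
for n,im in(('scene',a),('side',b)):
    h=cv2.cvtColor(im,cv2.COLOR_BGR2HSV)
    m=cv2.inRange(h,(105,150,60),(125,255,255)); k,l,s,c=cv2.connectedComponentsWithStats(m)
    i=np.argsort(-s[1:,4])[:3]+1
    for j in i:
        pts=np.argwhere(l==j)[:,::-1].astype(np.float32); q=cv2.boxPoints(cv2.minAreaRect(pts))
        hull=cv2.convexHull(pts); ap=cv2.approxPolyDP(hull,8,True)[:,0]
        print(n,s[j],[ (tuple(x),np.round(onz(n,x,.004)[:2],3)) for x in ap])
for nm,p in dict(beaker=0,green_rack=0,amber_bottle=0,vial=0).items():
    pass
for nm,px in dict(beaker=(313,385),rack=(353,328),bottle=(372,125),vial=(273,195),purple1=(198,237),purple2=(301,152)).items(): print(nm,np.round(onz('scene',px,.05),3))
x0,y0=225,250
z=np.hstack([cv2.resize(a[240:345,215:325],None,fx=3.6,fy=3.6,interpolation=2),cv2.resize(a[160:265,310:420],None,fx=3.6,fy=3.6,interpolation=2)])
cv2.imwrite('pics/crop.png',z)
```

```text
scene (270, 284) [ 0.52  -0.202  0.06 ]
side (351, 265) [ 0.518 -0.206  0.06 ]
scene (267, 335) [ 0.572 -0.298  0.05 ]
side (390, 300) [ 0.566 -0.3    0.05 ]
scene (372, 193) [0.616 0.129 0.076]
side (347, 169) [0.608 0.108 0.076]
scene (347, 197) [0.555 0.114 0.046]
side (326, 181) [0.55  0.108 0.046]
scene [ 270  269   52   72 1944] [((np.float32(321.0), np.float32(284.0)), array([ 0.601, -0.123])), ((np.float32(295.0), np.float32(340.0)), array([ 0.614, -0.265])), ((np.float32(270.0), np.float32(330.0)), array([ 0.556, -0.27 ])), ((np.float32(278.0), np.float32(269.0)), array([ 0.492, -0.133]))]
scene [ 507   21   74   38 1625] [((np.float32(580.0), np.float32(33.0)), array([1.025, 1.466])), ((np.float32(575.0), np.float32(58.0)), array([1.025, 1.229])), ((np.float32(507.0), np.float32(44.0)), array([0.766, 1.233])), ((np.float32(517.0), np.float32(21.0)), array([0.765, 1.473]))]
scene [ 223  261   54   67 1404] [((np.float32(276.0), np.float32(268.0)), array([ 0.486, -0.133])), ((np.float32(262.0), np.float32(327.0)), array([ 0.537, -0.273])), ((np.float32(223.0), np.float32(312.
[... 452 characters left out ...]
 np.float32(69.0)), array([0.909, 0.996])), ((np.float32(306.0), np.float32(82.0)), array([0.674, 0.89 ])), ((np.float32(293.0), np.float32(44.0)), array([0.724, 1.416])), ((np.float32(339.0), np.float32(41.0)), array([0.981, 1.414]))]
side [363 249  39  49 656] [((np.float32(401.0), np.float32(296.0)), array([ 0.611, -0.265])), ((np.float32(367.0), np.float32(274.0)), array([ 0.563, -0.192])), ((np.float32(363.0), np.float32(251.0)), array([ 0.578, -0.124])), ((np.float32(372.0), np.float32(249.0)), array([ 0.6  , -0.123]))]
beaker [ 0.698 -0.34   0.05 ]
rack [ 0.718 -0.208  0.05 ]
bottle [0.497 0.421 0.05 ]
vial [0.38  0.031 0.05 ]
purple1 [ 0.293 -0.166  0.05 ]
purple2 [0.362 0.213 0.05 ]
```

View pics/crop.png

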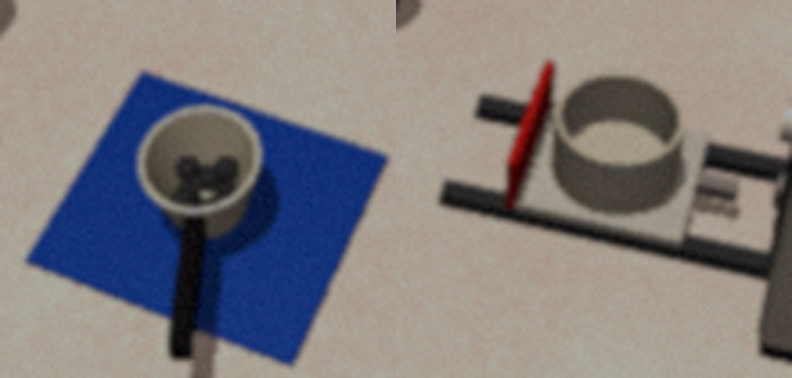

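```bash
cat >> h.py <<'E'
def tilt(yaw,th,flip=1):
    """tool z at heading yaw, th deg below horizontal; tool y level"""
    y,t=np.radians([yaw,th]); z=np.array([np.cos(t)*np.cos(y),np.cos(t)*np.sin(y),-np.sin(t)])
    yy=flip*np.array([-np.sin(y),np.cos(y),0]); return np.column_stack([np.cross(yy,z),yy,z])
def go(p,M,frm=None):
    if frm is None:
        s=robot.observe(); frm=(np.array(s['position']),rot(s['eef_rot']).as_matrix())
    p0,R0=frm; d=R0.T@(np.array(p)-p0)*100; r=np.degrees(R.from_matrix(R0.T@M).as_rotvec())
    print('shift cm',np.round(d,2),'turn',np.round(r,1),'rows',round(np.linalg.norm(d)/4.17,1),round(np.linalg.norm(r)/7.16,1))
E
python3 - <<'E'
from h import *
np.set_printoptions(suppress=True,precision=3)
print(np.array(optics.calibration('wrist')['T_tool_cam']),optics.calibration('wrist')['fx'])
M0=rot(robot.observe()['eef_rot']).as_matrix()
go([.46,.36,.36],M0)
E
```

```text
[[ 0.    -0.955 -0.297  0.075]
 [ 1.     0.001 -0.001 -0.   ]
 [ 0.001 -0.297  0.955 -0.126]
 [ 0.     0.     0.     1.   ]] 298.61979041669457
shift cm [-36.45 -19.36 -11.17] turn [0. 0. 0.] rows 10.3 0.0
```

Request:
jog_arm(rows="0.6 -36.4 -19.4 -11.2 0 0 -20;0.6 -36.4 -19.4 -11.2 0 0 -20;0.6 -36.4 -19.4 -11.2 0 0 -20;0.6 -36.4 -19.4 -11.2 0 0 -20;0.6 -36.4 -19.4 -11.2 0 0 -20;0.6 -36.4 -19.4 -11.2 0 0 -20;0.6 -36.4 -19.4 -11.2 0 0 -20;0.6 -36.4 -19.4 -11.2 0 0 -20;0.6 -36.4 -19.4 -11.2 0 0 -20;0.6 -36.4 -19.4 -11.2 0 0 -20")

```text
clock: 1.43
position: [0.4514, 0.3662, 0.3578]
eef_rot: [0.0, -0.058, 0.998, 0.0]
ft_force: [0.1, 0.4, 0.6]
opening: 0.599
gripper_force: 0.0
```

Run:
```python
from h import *
go([.56,.11,.36],tilt(0,90,1))
s=robot.observe();print(np.round(s['joint_positions'],3))
```

```text
shift cm [ -7.82 -26.71  -0.22] turn [0.  0.  6.7] rows 6.7 0.9
[ 0.487  0.014  1.613  0.     1.514 -1.2  ]
```

Request:
jog_arm(rows="0.6 -7.8 -26.7 -0.2 0 0 6.7;0.6 -7.8 -26.7 -0.2 0 0 6.7;0.6 -7.8 -26.7 -0.2 0 0 6.7;0.6 -7.8 -26.7 -0.2 0 0 6.7;0.6 -7.8 -26.7 -0.2 0 0 6.7;0.6 -7.8 -26.7 -0.2 0 0 6.7;0.6 -7.8 -26.7 -0.2 0 0 6.7;0.6 -7.8 -26.7 -0.2 0 0 6.7;0.6 -7.8 -26.7 -0.2 0 0 6.7")

```text
clock: 2.18
position: [0.5591, 0.1103, 0.3589]
eef_rot: [-0.0, 0.002, 1.0, 0.0]
ft_force: [-0.2, 0.1, 0.5]
opening: 0.596
gripper_force: 0.0
```

Run:
```python
from h import *
s=robot.observe();print(np.round(s['joint_positions'],3),s['position'],s['eef_rot'])
snap('wrist','w1.png')
for q in('jar_mouth','tab'): print(q,[(np.round(d['xy']),round(d['p'],2)) for d in recognise(q,'wrist')[:3]])
np.save('pose1.npy',np.r_[s['position'],s['eef_rot']])
```

```text
[-0.004 -0.013  1.639  0.     1.516 -1.571] [0.559079   0.11032181 0.35888463] [-1.48013908e-04  1.78857570e-03  9.99998381e-01  1.32468358e-04]
jar_mouth []
tab [(array([334., 189.]), 0.96)]
```

View pics/w1.png

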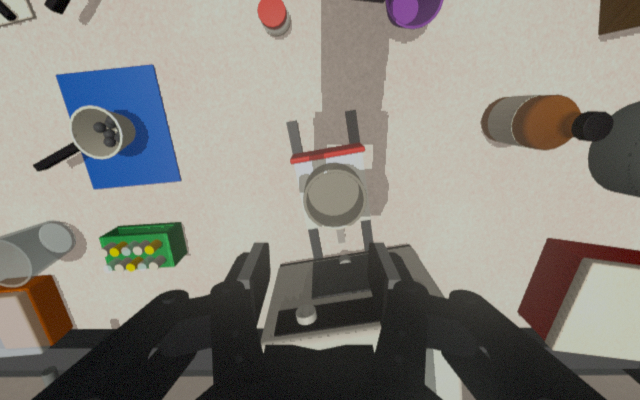

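The wrist view shows the jar rim centred at about (334,193), the red plate's edge running from (291,160) to (364,149), the cup rim at (103,132) and its handle end at (37,166).

Run:
```python
from h import *
im=cv2.imread('pics/w1.png')
P=lambda p,z:np.round(onz('wrist',p,z),3)
print('jar rim',P((334.5,194),.076),P((303,195),.076),P((366,195),.076),P((334,164),.076),P((334,226),.076))
h=cv2.cvtColor(im,cv2.COLOR_BGR2HSV); m=cv2.inRange(h,(0,150,80),(8,255,255))|cv2.inRange(h,(172,150,80),(180,255,255)); m[:130]=0;m[230:]=0;m[:,:270]=0;m[:,400:]=0
pts=np.argwhere(m)[:,::-1].astype(np.float32); bx=cv2.boxPoints(cv2.minAreaRect(pts));print(len(pts),[(b,P(b,.063)) for b in bx])
print('rails',P((351,112),.01),P((371,243),.01),P((292,124),.01),P((317,255),.01))
print('mill front',P((270,262),.2),P((412,245),.2))
print('cup',P((103,132),.06),P((37,166),.05))
print('vial',P((272,12),.05))
g=np.hstack([cv2.resize(im[90:270,260:400],None,fx=2.8,fy=2.8,interpolation=2),cv2.resize(im[60:240,20:160],None,fx=2.8,fy=2.8,interpolation=2)]);cv2.imwrite('pics/w1c.png',g)
```

```text
jar rim [0.604 0.135 0.076] [0.606 0.09  0.076] [0.606 0.18  0.076] [0.561 0.133 0.076] [0.654 0.135 0.076]
273 [(array([290.33557, 158.23492], dtype=float32), array([0.555, 0.072, 0.063])), (array([362.72815, 145.45975], dtype=float32), array([0.537, 0.174, 0.063])), (array([363.56372, 150.19464], dtype=float32), array([0.544, 0.175, 0.063])), (array([291.17114, 162.96982], dtype=float32), array([0.562, 0.073, 0.063]))]
rails [0.493 0.161 0.01 ] [0.713 0.204 0.01 ] [0.511 0.071 0.01 ] [0.736 0.109 0.01 ]
mill front [0.644 0.06  0.2  ] [0.623 0.21  0.2  ]
cup [ 0.519 -0.189  0.06 ] [ 0.569 -0.304  0.05 ]
vial [0.37  0.052 0.05 ]
```

View pics/w1c.png

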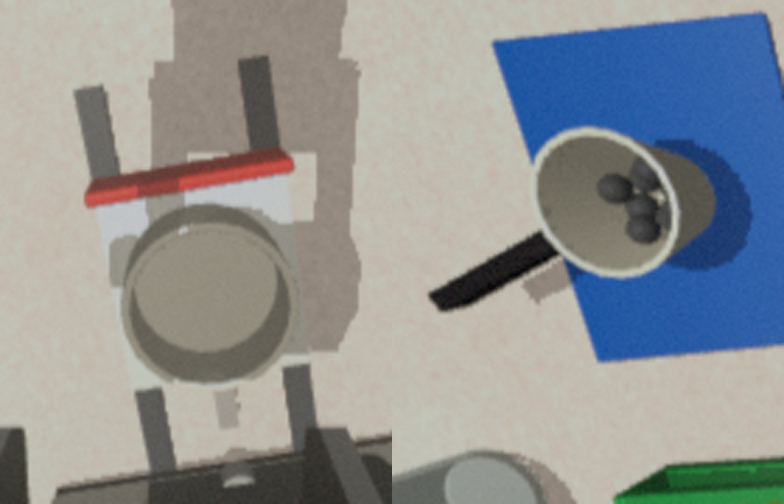

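```bash
python3 - <<'E'
from h import *
P=lambda n,p,z:print(n,p,z,np.round(onz(n,p,z),3))
P('scene',(413,258),0);P('scene',(432,190),.2);P('scene',(434,140),.2);P('side',(411,187),0);P('side',(407,124),.2);P('side',(371,97),.2)
Q=np.array([[1.1639,.24579,1.55903,0,1.33869],[.487,.014,1.613,0,1.514],[-.004,-.013,1.639,0,1.516]])
X=np.array([[.14972,.63198,.24719],[.4514,.3662,.3578],[.55908,.11032,.35888]])
A=[];b=[]
for q,x in zip(Q,X):
    c,s=np.cos(q[0]),np.sin(q[0]); r=c*x[0]+s*x[1]; l=-s*x[0]+c*x[1]; print('lat',l)
    A+=[[1,0,np.sin(q[1]),np.sin(q[1]+q[2])],[0,1,np.cos(q[1]),np.cos(q[1]+q[2])]]; b+=[r,x[2]]
print(np.linalg.lstsq(np.array(A),np.array(b),rcond=None))
E
cat > /dev/null
```

```text
scene (413, 258) 0 [0.765 0.042 0.   ]
scene (432, 190) 0.2 [0.763 0.081 0.2  ]
scene (434, 140) 0.2 [0.718 0.243 0.2  ]
side (411, 187) 0 [0.797 0.085 0.   ]
side (407, 124) 0.2 [0.754 0.093 0.2  ]
side (371, 97) 0.2 [0.722 0.267 0.2  ]
lat 0.11261712291363779
lat 0.1123811510790369
lat 0.11255543147766153
(array([-0.00280393,  0.01973443,  0.37026541,  0.56791752]), array([1.57727243e-06]), np.int32(4), array([2.46642022, 2.42610377, 0.14214021, 0.10289778]))
```

Run:
```python
from h import *
d=tilt(117,45,-1)[:,2]; g=np.array([.556,-.275,.047])
go(g-.18*d+[0,0,.08],tilt(117,45,-1)); print(g-.18*d)
```

```text
shift cm [ -5.51 -50.11  10.46] turn [-24.7  40.3  59.6] rows 12.3 10.6
[ 0.61378356 -0.38840662  0.17427922]
```

Request:
jog_arm(rows="0.6 -5.5 -50.1 10.5 -24.7 40.3 59.6;0.6 -5.5 -50.1 10.5 -24.7 40.3 59.6;0.6 -5.5 -50.1 10.5 -24.7 40.3 59.6;0.6 -5.5 -50.1 10.5 -24.7 40.3 59.6;0.6 -5.5 -50.1 10.5 -24.7 40.3 59.6;0.6 -5.5 -50.1 10.5 -24.7 40.3 59.6;0.6 -5.5 -50.1 10.5 -24.7 40.3 59.6;0.6 -5.5 -50.1 10.5 -24.7 40.3 59.6;0.6 -5.5 -50.1 10.5 -24.7 40.3 59.6;0.6 -5.5 -50.1 10.5 -24.7 40.3 59.6")

```text
clock: 3.17
position: [0.6037, -0.2942, 0.2738]
eef_rot: [-0.311, 0.46, 0.81, 0.19]
ft_force: [1.6, 0.5, 0.0]
opening: 0.601
gripper_force: 0.0
```

Run:
```python
from h import *
s=robot.observe();print(np.round(s['joint_positions'],3),s['position'],s['eef_rot'])
d=tilt(117,45,-1)[:,2]; g=np.array([.556,-.275,.047])
go(g-.14*d,tilt(117,45,-1))
```

```text
[-0.708  0.643  1.099  0.279  2.098 -1.193] [ 0.60371209 -0.2941674   0.2738268 ] [-0.31122807  0.45953273  0.80974668  0.19046543]
shift cm [-12.89  -4.01   5.37] turn [-1.4  2.2  3.3] rows 3.5 0.6
```

Request:
jog_arm(rows="0.6 -12.9 -4 5.4 -1.4 2.2 3.3;0.6 -12.9 -4 5.4 -1.4 2.2 3.3;0.6 -12.9 -4 5.4 -1.4 2.2 3.3;0.6 -12.9 -4 5.4 -1.4 2.2 3.3;0.6 -12.9 -4 5.4 -1.4 2.2 3.3;0.6 -12.9 -4 5.4 -1.4 2.2 3.3")

```text
clock: 3.67
position: [0.601, -0.3614, 0.145]
eef_rot: [-0.327, 0.481, 0.789, 0.2]
ft_force: [-0.0, 0.3, -0.1]
opening: 0.599
gripper_force: 0.0
```

Run:
```python
from h import *
s=robot.observe();print(np.round(s['joint_positions'],3),s['position'],s['eef_rot'])
im=snap('wrist','w2.png')
for q in('cup_mid','cup_grip'): print(q,[(np.round(d['xy']),round(d['p'],2)) for d in recognise(q,'wrist')[:3]])
print(proj('wrist',[.52,-.204,.06]),proj('wrist',[.556,-.275,.056]),proj('wrist',[.569,-.299,.056]))
```

```text
[-0.779  0.861  1.015  0.247  2.013 -1.236] [ 0.60095644 -0.36143531  0.1450236 ] [-0.32655045  0.48118618  0.78856326  0.19998161]
cup_mid [(array([319., 124.]), 0.93), (array([173.,  46.]), 0.59)]
cup_grip [(array([317., 125.]), 0.87), (array([171.,  42.]), 0.56)]
[316.95367318 116.51558074] [316.18370299 186.44148895] [316.72072104 213.84333038]
```

View pics/w2.png

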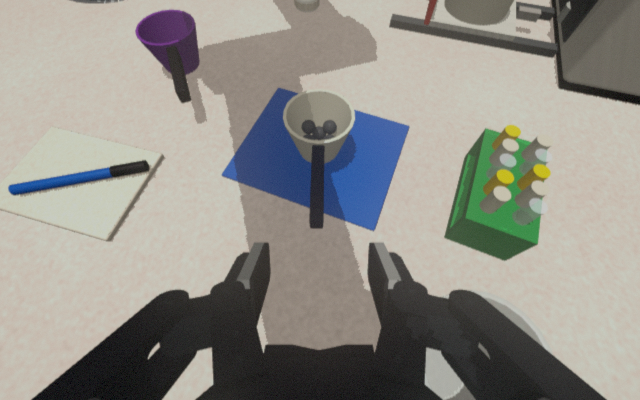

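Run:
```python
from h import *
print(proj('wrist',[.698,-.34,.095]),onz('wrist',(490,350),.095))
M=tilt(117,45,-1);d=M[:,2]; g=np.array([.557,-.277,.047])+.002*d
go(g-.05*d,M);go(g,M)
```

```text
[474.62482044 331.56586658] [ 0.70849867 -0.34577146  0.095     ]
shift cm [-0.35 -0.17  9.26] turn [-0.   0.4  0.3] rows 2.2 0.1
shift cm [-0.32 -0.16 14.26] turn [-0.   0.4  0.3] rows 3.4 0.1
```

Request:
jog_arm(rows="0.4 -0.3 -0.15 0 0 0.4 0.3;0.4 -0.3 -0.15 3 0 0.4 0.3;0.4 -0.3 -0.15 6 0 0.4 0.3;0.4 -0.3 -0.15 9 0 0.4 0.3;0.4 -0.3 -0.15 11 0 0.4 0.3;0.4 -0.3 -0.15 12.5 0 0.4 0.3;0.4 -0.3 -0.15 13.5 0 0.4 0.3;0.4 -0.3 -0.15 14.2 0 0.4 0.3;0.4 -0.3 -0.15 14.2 0 0.4 0.3", squeeze=60)

```text
clock: 4.57
position: [0.5547, -0.2755, 0.0432]
eef_rot: [-0.329, 0.483, 0.786, 0.2]
ft_force: [0.2, 0.2, 0.4]
opening: 0.398
gripper_force: 0.0
```

Run:
```python
from h import *
s=robot.observe();print(np.round(s['joint_positions'],3),s['position'],s['ft_force'])
im=snap('wrist'); sc=snap('scene')
g=np.hstack([im,np.zeros((400,1,3),np.uint8)])[100:400,180:460]
cv2.imwrite('pics/w3.png',np.hstack([cv2.resize(g,None,fx=1.5,fy=1.5),cv2.resize(sc[230:380,220:390],None,fx=2.2,fy=3)[:450]]))
```

```text
[-0.741  0.806  1.315  0.256  1.772 -1.259] [ 0.55472175 -0.27548799  0.04323086] [0.21558713 0.2100425  0.37408914]
```

View pics/w3.png

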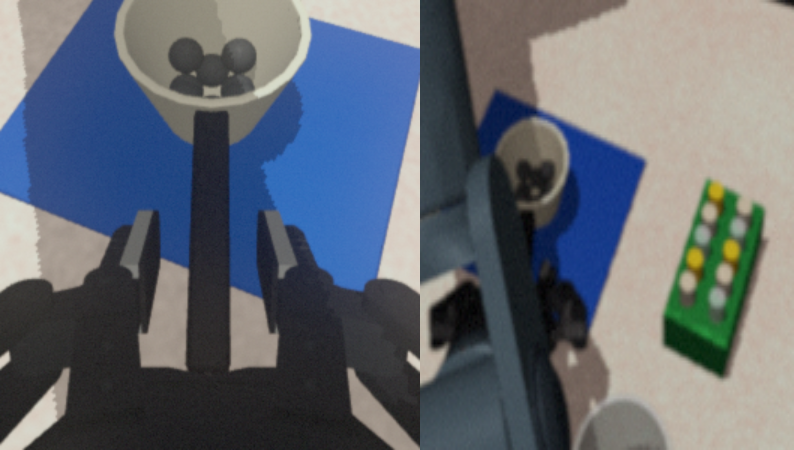

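The handle lies centred between the pads, so I'm closing.

Request:
jog_arm(rows="0 0 0 0 0 0 0;0 0 0 0 0 0 0;0 0 0 0 0 0 0;0 0 0 0 0 0 0;0 0 0 0 0 0 0;0 0 0 0 0 0 0;0 0 0 0 0 0 0", squeeze=70)

```text
clock: 5.25
position: [0.5555, -0.2771, 0.0442]
eef_rot: [-0.327, 0.483, 0.787, 0.2]
ft_force: [2.5, -3.9, 5.6]
opening: 0.127
gripper_force: 69.2
```

Run:
```python
from h import *
s=robot.observe();print(s['position'],s['eef_rot'],s['ft_force'],s['gripper_force'],s['opening'])
M=tilt(117,45,-1)
print(np.round(rot(s['eef_rot']).as_matrix(),3), np.round(M,3))
go(np.array(s['position'])+[0,0,.15],M)
snap('wrist')
```

```text
[ 0.55548601 -0.27712939  0.04417423] [-0.32729575  0.48349752  0.78670902  0.20049081] [ 2.48024166 -3.87139013  5.58530498] 69.22950267791748 0.12721591641594163
[[-0.318  0.892 -0.321]
 [ 0.63   0.452  0.632]
 [ 0.709 -0.001 -0.705]] [[-0.321  0.891 -0.321]
 [ 0.63   0.454  0.63 ]
 [ 0.707 -0.    -0.707]]
shift cm [ 10.63  -0.02 -10.58] turn [ 0.  -0.1 -0.1] rows 3.6 0.0
```

```bash
cat > k.py <<'E'
from h import *
from scipy.optimize import least_squares
Rx=lambda a:R.from_euler('x',a).as_matrix();Ry=lambda a:R.from_euler('y',a).as_matrix();Rz=lambda a:R.from_euler('z',a).as_matrix()
def fk(q,p):
    a,h,l2,l3,t,d,e=p
    A=Rz(q[0])@Ry(q[1]); B=A@Ry(q[2]); C=B@Rz(q[3])@Ry(q[4]); M=C@Rz(q[5])@Rz(np.pi/2)
    return Rz(q[0])@[a,d,h]+A@[0,0,l2]+B@[e,0,l3]+M@[0,0,t], M
D=[([1.1639,.24579,1.55903,0,1.33869,-.1741],[.14972,.63198,.24719]),([.487,.014,1.613,0,1.514,-1.2],[.4514,.3662,.3578]),([-.004,-.013,1.639,0,1.516,-1.571],[.55908,.11032,.35888]),
([-0.708,0.643,1.099,0.279,2.098,-1.193],[.60371,-.29417,.27383]),([-.779,.861,1.015,.247,2.013,-1.236],[.60096,-.36144,.14502]),([-.741,.806,1.315,.256,1.772,-1.259],[.55472,-.27549,.04323])]
f=least_squares(lambda p:np.concatenate([fk(q,p)[0]-x for q,x in D]),[0,.2,.4,.5,.2,.11,0]); prm=f.x
lo=np.array([-3.13,-1.02,.13,-.95,.21,-2.74]);hi=np.array([3.13,2.26,2.54,4.09,2.88,2.74])
def ik(x,M,q0):
    def r(q):
        y,N=fk(q,prm); return np.r_[(y-x)*5,R.from_matrix(N.T@M).as_rotvec()]
    s=least_squares(r,np.clip(q0,lo+.01,hi-.01),bounds=(lo,hi)); return s.x,np.abs(s.fun).max()
PG=np.array([.5555,-.2771,.0442]); RG=tilt(117,45,-1); YC=117.
CB=np.array([.520,-.204,.004])            # cup underside centre at grasp
off=np.array([-.0,0,0])
def pose(H,phi,lip):
    """TCP pose with cup pitched phi deg toward heading H, lip (lowest rim point) at lip"""
    N=Rz(np.radians(H))@Ry(np.radians(phi))@Rz(np.radians(-YC))  # maps grasp-time world to now
    lipg=CB+Rz(np.radians(YC))@[.037,0,.056]
    return np.array(lip)+N@(PG-lipg), N@RG
E
python3 - <<'E'
from k import *
print(prm,np.abs(f.fun).max(),np.abs(fk(D[-1][0],prm)[1]-RG).max())
jar=np.array([.611,.132,.076])
for H in(100,115,130,145,160):
    u=np.array([np.cos(np.radians(H)),np.sin(np.radians(H)),0]); q=np.array(D[-1][0])
    for phi,b,z in((0,.0,.1),(30,.02,.06),(60,.02,.035),(80,.02,.02),(105,.02,.02)):
        x,M=pose(H,phi,jar-b*u+[0,0,z]); q,e=ik(x,M,q); print(H,phi,np.round(x,3),np.round(q,2),round(e,4))
E
```

```text
[-0.0007112   0.27344305  0.41984695  0.56950302  0.23728509  0.11251822
  0.06594552] 0.00033111209766534255 0.0035973500263424274
100 0 [0.63  0.015 0.16 ] [-0.39  0.47  1.57  0.64  1.58 -0.72] 0.0
100 30 [0.632 0.003 0.181] [-0.26  0.31  1.63  0.24  1.33 -0.51] 0.0
100 60 [0.626 0.04  0.206] [-0.02  0.23  1.67 -0.28  1.2  -0.1 ] 0.0
100 80 [0.619 0.076 0.21 ] [ 0.16  0.28  1.67 -0.65  1.25  0.21] 0.0
100 105 [0.61  0.127 0.214] [ 0.34  0.43  1.59 -0.95  1.48  0.46] 0.0725
115 0 [0.66  0.024 0.16 ] [-0.33  0.61  1.38  0.54  1.73 -0.84] 0.0
115 30 [0.665 0.013 0.181] [-0.22  0.41  1.5   0.21  1.41 -0.71] 0.0
115 60 [0.649 0.047 0.206] [-0.02  0.25  1.65 -0.26  1.14 -0.36] 0.0
115 80 [0.633 0.081 0.21 ] [ 0.16  0.24  1.72 -0.67  1.09  0.01] 0.0
115 105 [0.612 0.127 0.214] [ 0.32  0.31  1.71 -0.95  1.26  0.29] 0.1603
130 0 [0.686 0.04  0.16 ] [-0.25  0.73  1.19  0.45  1.87 -0.96] 0.0
130 30 [0.694 0.031 0.181] [-0.18  0.5   1.37  0.17  1.47 -0.91] 0.0
130 60 [0.669 0.06  0.206] [-0.01  0.27  1.63 -0.22  1.09 -0.62] 0.0
130 80 [0.646 0.088 0.21 ] [ 0.14  0.19  1.77 -0.65  0.93 -0.22] 0.0
130 105 [0.613 0.127 0.214] [ 0.29  0.18  1.83 -0.95  1.01  0.09] 0.2168
145 0 [0.707 0.063 0.16 ] [-0.17  0.84  1.03  0.33  1.99 -1.11] 0.0
145 30 [0.717 0.056 0.181] [-0.12  0.58  1.26  0.12  1.53 -1.1 ] 0.0
145 60 [0.686 0.077 0.206] [ 0.    0.28  1.61 -0.17  1.04 -0.89] 0.0
145 80 [0.656 0.099 0.21 ] [ 0.12  0.15  1.82 -0.58  0.77 -0.51] 0.0
145 105 [0.614 0.128 0.214] [ 0.22  0.06  1.97 -0.95  0.71 -0.13] 0.2165
160 0 [0.722 0.09  0.16 ] [-0.09  0.93  0.88  0.21  2.09 -1.28] 0.0
160 30 [0.733 0.086 0.181] [-0.06  0.63  1.18  0.07  1.58 -1.29] 0.0
160 60 [0.698 0.099 0.206] [ 0.01  0.29  1.59 -0.11  1.01 -1.16] 0.0
160 80 [0.663 0.111 0.21 ] [ 0.08  0.12  1.86 -0.42  0.64 -0.87] 0.0
160 105 [0.615 0.129 0.214] [ 0.14 -0.04  2.09 -0.95  0.4  -0.35] 0.1549
```

Run:
```python
from k import *
jar=np.array([.611,.132,.076])
for H in(60,80,90,30,0,-30,-60,-90,-120):
    u=np.array([np.cos(np.radians(H)),np.sin(np.radians(H)),0])
    for q0 in (D[-1][0],[.1,.3,1.6,1.2,1.4,0.5]):
      q=np.array(q0)
      for phi,b,z in((0,.0,.1),(30,.02,.06),(60,.02,.035),(80,.02,.02),(97,.02,.02),(105,.02,.02)):
        x,M=pose(H,phi,jar-b*u+[0,0,z]); q,e=ik(x,M,q); print(H,phi,np.round(x,3),np.round(q,2),round(e,4)) if phi in(0,60,97,105) else 0
      if e<.001: break
```

```text
60 0 [0.551 0.03  0.16 ] [-0.48  0.06  2.08  0.89  1.15 -0.4 ] 0.0
60 60 [0.563 0.052 0.206] [-0.01  0.19  1.72 -0.23  1.37  0.57] 0.0
60 97 [0.599 0.114 0.215] [ 0.23  0.58  1.36 -0.64  1.86  0.78] 0.0
60 105 [0.607 0.129 0.214] [ 0.26  0.67  1.28 -0.73  1.97  0.78] 0.0
80 0 [0.589 0.016 0.16 ] [-0.46  0.28  1.83  0.76  1.37 -0.57] 0.0
80 60 [0.593 0.041 0.206] [-0.02  0.21  1.7  -0.27  1.29  0.24] 0.0
80 97 [0.606 0.111 0.215] [ 0.27  0.49  1.49 -0.79  1.64  0.59] 0.0
80 105 [0.609 0.128 0.214] [ 0.32  0.56  1.43 -0.89  1.74  0.62] 0.0
90 0 [0.609 0.014 0.16 ] [-0.43  0.38  1.7   0.7   1.48 -0.65] 0.0
90 60 [0.609 0.039 0.206] [-0.02  0.22  1.68 -0.28  1.24  0.07] 0.0
90 97 [0.609 0.111 0.215] [ 0.29  0.43  1.56 -0.86  1.52  0.5 ] 0.0
90 105 [0.609 0.127 0.214] [ 0.34  0.5   1.52 -0.95  1.61  0.55] 0.0072
90 0 [0.609 0.014 0.16 ] [-0.43  0.38  1.7   0.7   1.48 -0.65] 0.0
90 60 [0.609 0.039 0.206] [-0.02  0.22  1.68 -0.28  1.24  0.07] 0.0
90 97 [0.609 0.111 0.215] [ 0.29  0.43  1.56 -0.86  1.52  0.5 ] 0.0
90 105 [0.609 0.127 0.214] [ 0.34  0.5   1.52 -0.95  1.61  0.55] 0.0072
30 0 [
[... 1498 characters left out ...]
613 0.153 0.215] [-0.24  0.3   1.73  0.88  1.46  2.63] 0.0
-90 105 [0.613 0.137 0.214] [-0.3   0.34  1.74  0.98  1.55  2.56] 0.0
-120 0 [0.671 0.234 0.16 ] [ 0.33  0.84  1.03 -0.51  1.88 -2.29] 0.0
-120 60 [0.659 0.212 0.206] [ 0.07  0.29  1.6   0.24  1.11 -2.64] 0.0
-120 97 [0.623 0.15  0.215] [-0.09  0.06  1.89  0.64  0.92 -2.74] 0.2846
-120 105 [0.615 0.135 0.214] [-0.13  0.01  1.94  0.71  0.9  -2.74] 0.3615
-120 0 [0.671 0.234 0.16 ] [ 0.33  0.84  1.03 -0.51  1.88 -2.29] 0.0
-120 60 [0.659 0.212 0.206] [ 0.07  0.29  1.6   0.24  1.11 -2.64] 0.0
-120 97 [0.623 0.15  0.215] [-0.09  0.06  1.89  0.64  0.92 -2.74] 0.2846
-120 105 [0.615 0.135 0.214] [-0.13  0.01  1.94  0.71  0.9  -2.74] 0.3615
```

Request:
jog_arm(rows="0 0.3 0 -0.3 0 0 0;0 0.8 0 -0.8 0 0 0;0 1.8 0 -1.8 0 0 0;0 3 0 -3 0 0 0;0 4.4 0 -4.4 0 0 0;0 5.8 0 -5.8 0 0 0;0 7 0 -7 0 0 0;0 7.8 0 -7.8 0 0 0;0 8.2 0 -8.2 0 0 0")

```text
clock: 6.05
position: [0.5559, -0.2771, 0.162]
eef_rot: [-0.327, 0.483, 0.787, 0.2]
ft_force: [-0.1, 0.1, -3.8]
opening: 0.129
gripper_force: 68.2
```

Run:
```python
from k import *
s=robot.observe();print(s['position'],s['ft_force'],s['gripper_force'],s['opening'])
jar=np.array([.611,.132,.076]);H=75
u=np.array([np.cos(np.radians(H)),np.sin(np.radians(H)),0])
x,M=pose(H,0,jar-.02*u+[0,0,.12]);print(x);go(x,M)
```

```text
[ 0.5559317  -0.27712617  0.16202181] [-0.0993496   0.118045   -3.84749598] 68.24930906295776 0.12923322352008546
[ 0.57371551 -0.0011358   0.1802    ]
shift cm [18.11 14.08 15.56] turn [-29.7  -0.   29.6] rows 6.6 5.9
```

Request:
jog_arm(rows="0 0.4 0.3 0.3 -0.6 0 0.6;0 1.3 1 1.1 -2.1 0 2.1;0 2.7 2.1 2.3 -4.4 0 4.4;0 4.3 3.4 3.7 -7.1 0 7.1;0 6.2 4.8 5.3 -10.1 0 10.1;0 8.1 6.3 7 -13.3 0 13.3;0 10 7.7 8.6 -16.3 0 16.3;0 11.8 9.2 10.1 -19.3 0 19.3;0 13.4 10.4 11.5 -22 0 22;0 14.8 11.5 12.7 -24.3 0 24.3")

```text
clock: 6.88
position: [0.5684, -0.0489, 0.1733]
eef_rot: [-0.256, 0.696, 0.607, 0.287]
ft_force: [1.2, -0.1, -4.0]
opening: 0.125
gripper_force: 68.3
```

Run:
```python
from k import *
s=robot.observe();print(s['position'])
jar=np.array([.611,.132,.076]);H=75
u=np.array([np.cos(np.radians(H)),np.sin(np.radians(H)),0])
x,M=pose(H,0,jar-.02*u+[0,0,.12]);go(x,M)
```

```text
[ 0.56839026 -0.04887     0.1733314 ]
shift cm [ 3.87 -0.11  2.93] turn [-5.6 -0.2  4.9] rows 1.2 1.0
```

Request:
jog_arm(rows="0 1.2 0 0.9 -1.7 0 1.5;0 2.2 0 1.7 -3.2 0 2.8;0 3.1 -0.1 2.3 -4.4 0 3.9;0 3.6 -0.1 2.7 -5.2 0 4.5;0 3.9 -0.1 2.9 -5.6 0 4.9;0 3.9 -0.1 2.9 -5.6 0 4.9;0 3.9 -0.1 2.9 -5.6 0 4.9")

```text
clock: 7.47
position: [0.575, -0.0036, 0.1815]
eef_rot: [-0.233, 0.732, 0.563, 0.305]
ft_force: [0.1, 0.1, -3.8]
opening: 0.134
gripper_force: 68.3
```

Run:
```python
from k import *
s=robot.observe();print(s['position'])
w=snap('wrist'); sc=snap('scene'); sd=snap('side')
cv2.imwrite('pics/w4.png',np.hstack([cv2.resize(w[:300,160:480],(400,375)),np.vstack([cv2.resize(sc[120:270,300:460],(200,188)),cv2.resize(sd[100:250,260:420],(200,187))])]))
cv2.imwrite('pics/w4full.png',w)
for n in('scene','side'): print(n,proj(n,[.611,.132,.076]),proj(n,np.array([.611,.132,.196])-.057*np.array([.259,.966,0])))
print(proj('wrist',[.611,.132,.076]),[d for d in recognise('jar_mouth','wrist')[:2]])
```

```text
[ 0.57498919 -0.0036208   0.18154479]
scene [370.49983489 191.62960744] [358.66067317 168.39225381]
side [345.40644883 164.06675263] [349.18537421 135.51826841]
[316.42769494 158.45253277] [{'xy': [299.2, 199.1], 'p': 0.85}, {'xy': [87.2, 314.3], 'p': 0.67}]
```

View pics/w4.png

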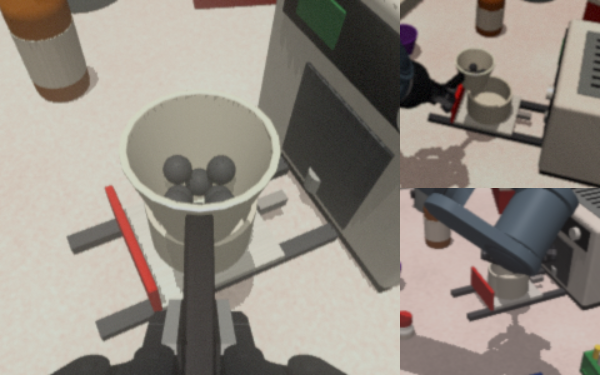

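```bash
cat > pp.py <<'E'
from k import *
import sys
jar=np.array([.611,.131,.076]);H=75
u=np.array([np.cos(np.radians(H)),np.sin(np.radians(H)),0])
def plan(phis):
    for p in phis:
        z=np.interp(p,[0,30,60,75,110],[.12,.085,.045,.025,.02]); b=np.interp(p,[0,60,75,110],[.02,.025,.022,.018])
        x,M=pose(H,p,jar-b*u+[0,0,z]); print(p,end=' '); go(x,M)
plan(eval(sys.argv[1]))
E
python3 pp.py "range(6,61,6)"
```

```text
6 shift cm [ 0.27 -0.21 -0.28] turn [ 0.1 -6.1  0.2] rows 0.1 0.9
12 shift cm [ 0.64 -0.2  -0.68] turn [  0.1 -12.1   0.2] rows 0.2 1.7
18 shift cm [ 1.1  -0.2  -0.98] turn [  0.1 -18.1   0.2] rows 0.4 2.5
24 shift cm [ 1.64 -0.2  -1.17] turn [  0.1 -24.1   0.2] rows 0.5 3.4
30 shift cm [ 2.23 -0.2  -1.25] turn [  0.2 -30.1   0.2] rows 0.6 4.2
36 shift cm [ 2.81 -0.19 -1.14] turn [  0.2 -36.1   0.2] rows 0.7 5.0
42 shift cm [ 3.42 -0.19 -0.9 ] turn [  0.2 -42.1   0.2] rows 0.8 5.9
48 shift cm [ 4.05 -0.19 -0.53] turn [  0.2 -48.1   0.2] rows 1.0 6.7
54 shift cm [ 4.7  -0.19 -0.04] turn [  0.2 -54.1   0.2] rows 1.1 7.6
60 shift cm [ 5.34 -0.19  0.59] turn [  0.2 -60.1   0.1] rows 1.3 8.4
```

Request:
jog_arm(rows="0 0.1 -0.1 -0.1 0 -3 0;0 0.5 -0.2 -0.5 0 -9 0;0 0.85 -0.2 -0.8 0 -15 0;0 1.35 -0.2 -1.1 0 -21 0;0 1.9 -0.2 -1.2 0 -27 0;0 2.5 -0.2 -1.2 0 -33 0;0 3.1 -0.2 -1 0 -39 0;0 3.75 -0.2 -0.7 0 -45 0;0 4.2 -0.2 -0.4 0 -50 0;0 4.5 -0.2 -0.2 0 -52 0")

```text
clock: 8.5
position: [0.5811, 0.0282, 0.2156]
eef_rot: [0.038, 0.791, 0.609, -0.047]
ft_force: [0.7, 0.6, -2.6]
opening: 0.129
gripper_force: 68.3
```

```bash
python3 pp.py "[55,58,61,64,67,70,73,76,79,82]"; python3 -c "
from k import *
s=robot.observe();print(s['position'],s['joint_positions'],s['ft_force'])"
```

```text
55 shift cm [ 0.16  0.07 -0.01] turn [ 0.2 -3.1  0.2] rows 0.0 0.4
58 shift cm [ 0.61  0.07 -0.08] turn [ 0.2 -6.1  0.2] rows 0.1 0.8
61 shift cm [ 1.1   0.07 -0.12] turn [ 0.2 -9.1  0.1] rows 0.3 1.3
64 shift cm [ 1.67  0.08 -0.15] turn [  0.2 -12.1   0.1] rows 0.4 1.7
67 shift cm [ 2.26  0.08 -0.15] turn [  0.2 -15.1   0.1] rows 0.5 2.1
70 shift cm [ 2.88  0.08 -0.13] turn [  0.2 -18.1   0.1] rows 0.7 2.5
73 shift cm [ 3.51  0.08 -0.08] turn [  0.2 -21.1   0.1] rows 0.8 2.9
76 shift cm [ 4.13  0.08 -0.12] turn [  0.3 -24.1   0.1] rows 1.0 3.4
79 shift cm [ 4.73  0.08 -0.37] turn [  0.3 -27.1   0.1] rows 1.1 3.8
82 shift cm [ 5.34  0.09 -0.58] turn [  0.3 -30.1   0.1] rows 1.3 4.2
[0.58112921 0.02823566 0.21555895] [-0.09661011  0.14040251  1.74344572 -0.12562948  1.27617191  0.19974933] [ 0.69756824  0.55095905 -2.62045729]
```

Request:
jog_arm(rows="0 0.2 0.1 0 0 -3 0;0 0.6 0.1 -0.1 0 -6 0;0 1.1 0.1 -0.1 0 -9 0;0 1.7 0.1 -0.15 0 -12 0;0 2.3 0.1 -0.15 0 -15 0;0 2.9 0.1 -0.1 0 -18 0;0 3.5 0.1 -0.1 0 -21 0;0 4.1 0.1 -0.1 0 -24 0;0 4.7 0.1 -0.35 0 -27 0;0 5.3 0.1 -0.6 0 -30 0")

```text
clock: 9.33
position: [0.5953, 0.0782, 0.2142]
eef_rot: [0.193, 0.753, 0.577, -0.25]
ft_force: [-0.2, -0.3, -2.5]
opening: 0.127
gripper_force: 68.4
```

```bash
python3 pp.py "[84,87,90,93,96,99,102,105]"; python3 -c "
from k import *
s=robot.observe();print(s['position'],s['joint_positions'],s['ft_force'])
w=snap('wrist'); sc=snap('scene'); sd=snap('side')
cv2.imwrite('pics/w5.png',np.hstack([cv2.resize(w[:,100:500],(400,400)),np.vstack([cv2.resize(sc[120:270,300:460],(213,200)),cv2.resize(sd[100:250,260:420],(213,200))])]))
"
```

```text
84 shift cm [ 0.39 -0.01 -0.48] turn [ 0.1 -2.1 -0.1] rows 0.1 0.3
87 shift cm [ 0.85 -0.01 -0.94] turn [ 0.1 -5.1 -0.1] rows 0.3 0.7
90 shift cm [ 1.34 -0.01 -1.37] turn [ 0.1 -8.1 -0.1] rows 0.5 1.1
93 shift cm [ 1.85 -0.01 -1.78] turn [  0.1 -11.1  -0.1] rows 0.6 1.6
96 shift cm [ 2.38 -0.01 -2.17] turn [  0.1 -14.1  -0.1] rows 0.8 2.0
99 shift cm [ 2.93 -0.01 -2.53] turn [  0.1 -17.1  -0.1] rows 0.9 2.4
102 shift cm [ 3.5  -0.01 -2.87] turn [  0.1 -20.1  -0.1] rows 1.1 2.8
105 shift cm [ 4.09 -0.01 -3.18] turn [  0.1 -23.1  -0.1] rows 1.2 3.2
[0.59532226 0.07824762 0.21416373] [ 0.15979623  0.36273037  1.56762561 -0.58134372  1.51784402  0.5458648 ] [-0.24114419 -0.28331807 -2.50613144]
```

View pics/w5.png

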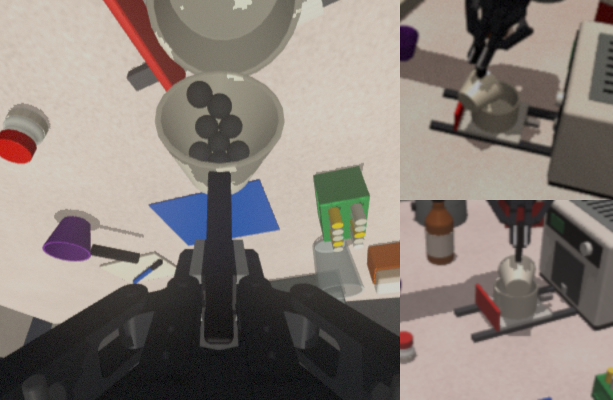

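The cup lip is centred over the jar mouth, with about eight balls still in the cup (crop around (215,125)), so I'm tilting further.

Request:
jog_arm(rows="0 0.4 0 -0.5 0 -2 0;0 0.7 0 -0.8 0 -4 0;0 1 0 -1.1 0 -6 0;0 1.35 0 -1.4 0 -8 0;0 1.7 0 -1.65 0 -10 0;0 2 0 -1.9 0 -12 0;0 2.4 0 -2.2 0 -14 0;0 2.9 0 -2.5 0 -17 0;0 3.5 0 -2.9 0 -20 0;0 4.1 0 -3.2 0 -23 0")

```text
clock: 10.32
position: [0.6092, 0.1287, 0.2161]
eef_rot: [0.307, 0.687, 0.527, -0.395]
ft_force: [0.3, -0.7, -1.2]
opening: 0.13
gripper_force: 68.6
```

Request:
jog_arm(rows="0 0 0 0 0 0 0;0 0 0 0 0 0 0;0 0 0 0 0 0 0;0 0 0 0 0 0 0;0 0 0 0 0 0 0;0 0 0 0 0 0 0;0 0 0 0 0 0 0;0 0 0 0 0 0 0")

```text
clock: 10.98
position: [0.609, 0.1277, 0.2162]
eef_rot: [0.305, 0.688, 0.527, -0.394]
ft_force: [0.4, -0.3, -0.7]
opening: 0.13
gripper_force: 68.7
```

```bash
python3 -c "
from k import *
s=robot.observe();print(s['position'],s['joint_positions'],s['ft_force'])
w=snap('wrist','w6.png')
for i in range(8): print(i,[(np.round(d['xy']),round(d['p'],2)) for d in recognise('ball%d_center'%i,'wrist')[:9]]) if i==0 else 0
snap('scene','s6.png');print([(np.round(d['xy']),round(d['p'],2)) for d in recognise('ball0_center','scene')[:9]])
"
```

```text
[0.6089536  0.12773632 0.21620186] [ 0.30477941  0.58879859  1.39149611 -0.84842696  1.79540683  0.6551978 ] [ 0.36861977 -0.33876305 -0.68612776]
0 [(array([320., 141.]), 0.26)]
[(array([366., 180.]), 0.19)]
```

```bash
python3 pp.py "[108,100,94,88,82,77,72]"
```

```text
108 shift cm [ 0.54 -0.03 -0.47] turn [ 0.2 -3.2 -0.2] rows 0.2 0.4
100 shift cm [-0.59 -0.04  0.88] turn [ 0.2  4.8 -0.1] rows 0.3 0.7
94 shift cm [-1.32 -0.04  1.99] turn [ 0.2 10.8 -0.1] rows 0.6 1.5
88 shift cm [-1.92 -0.04  3.15] turn [ 0.2 16.8 -0.1] rows 0.9 2.4
82 shift cm [-2.41 -0.04  4.36] turn [ 0.2 22.8 -0.1] rows 1.2 3.2
77 shift cm [-2.72 -0.05  5.39] turn [ 0.2 27.8 -0.1] rows 1.4 3.9
72 shift cm [-3.26 -0.05  6.28] turn [ 0.2 32.8 -0.1] rows 1.7 4.6
```

Request:
jog_arm(rows="0 0.5 0 -0.5 0 -3 0;0 0.5 0 -0.5 0 -3 0;0 0.5 0 -0.5 0 -3 0;0 -0.6 0 0.9 0 5 0;0 -1.3 0 2 0 11 0;0 -1.9 0 3.2 0 17 0;0 -2.4 0 4.4 0 23 0;0 -2.7 0 5.4 0 28 0;0 -3.3 0 6.3 0 33 0;0 -3.3 0 6.3 0 33 0")

```text
clock: 12.02
position: [0.5906, 0.0561, 0.2154]
eef_rot: [0.143, 0.773, 0.591, -0.181]
ft_force: [0.1, -1.1, -1.4]
opening: 0.133
gripper_force: 68.5
```

```bash
python3 -c "
from k import *
s=robot.observe();print(s['position'],s['ft_force'])
w=snap('wrist','w7.png'); sc=snap('scene'); a=cv2.imread('pics/w6.png')
cv2.imwrite('pics/w7c.png',np.hstack([cv2.resize(w[:,150:490],(510,600)),np.vstack([cv2.resize(a[:300,150:490],(290,256)),cv2.resize(sc[100:300,240:440],(290,344))])]))
"
```

```text
[0.59063405 0.05606929 0.21538933] [ 0.14506131 -1.12324636 -1.37733711]
```

View pics/w7c.png

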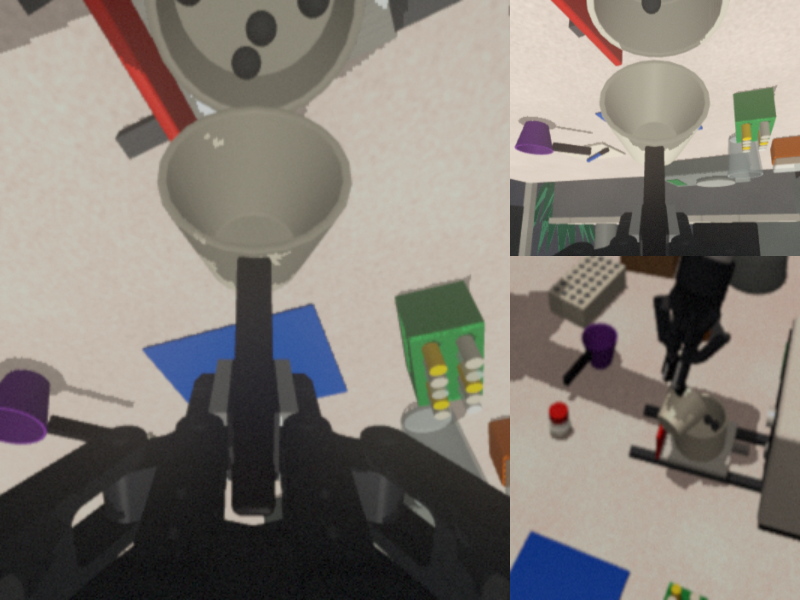

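The cup is empty (interior at (255,190) clear) and the balls lie in the jar. Now I'm righting the cup and taking it back to the mat.

```bash
python3 pp.py "[66,60,53,46,39,32,25,18,11,4]"
```

```text
66 shift cm [-1.01 -0.06  0.42] turn [ 0.3  5.9 -0.1] rows 0.3 0.8
60 shift cm [-2.08 -0.06  0.86] turn [ 0.3 11.9 -0.1] rows 0.5 1.7
53 shift cm [-2.99 -0.06  1.35] turn [ 0.3 18.9 -0.1] rows 0.8 2.6
46 shift cm [-3.74 -0.07  1.9 ] turn [ 0.3 25.9 -0.1] rows 1.0 3.6
39 shift cm [-4.31 -0.07  2.48] turn [ 0.3 32.9 -0. ] rows 1.2 4.6
32 shift cm [-4.71 -0.07  3.08] turn [ 0.3 39.9 -0. ] rows 1.3 5.6
25 shift cm [-4.89 -0.07  3.74] turn [ 0.3 46.9 -0. ] rows 1.5 6.5
18 shift cm [-4.88 -0.08  4.41] turn [ 0.3 53.9  0. ] rows 1.6 7.5
11 shift cm [-4.7  -0.08  5.02] turn [ 0.3 60.9  0. ] rows 1.6 8.5
4 shift cm [-4.36 -0.08  5.56] turn [ 0.3 67.9  0. ] rows 1.7 9.5
```

Request:
jog_arm(rows="0 -1 0 0.4 0 6 0;0 -2.1 0 0.9 0 12 0;0 -3 0 1.35 0 19 0;0 -3.7 0 1.9 0 26 0;0 -4.3 0 2.5 0 33 0;0 -4.7 0 3.1 0 40 0;0 -4.9 0 3.7 0 47 0;0 -4.9 0 4.4 0 54 0;0 -4.7 0 5 0 61 0;0 -4.4 0 5.6 0 68 0")

```text
clock: 12.95
position: [0.5745, -0.0031, 0.1829]
eef_rot: [-0.214, 0.741, 0.572, 0.281]
ft_force: [-0.1, -0.8, -1.9]
opening: 0.128
gripper_force: 68.7
```

```bash
python3 -c "
from k import *
s=robot.observe();print(s['position'],s['ft_force'])
go(PG+[0,0,.10],RG)
"
```

```text
[ 0.57453308 -0.00310825  0.1828558 ] [-0.1282623  -0.79865373 -1.92631025]
shift cm [-22.82   5.14 -14.91] turn [ 28.8   3.6 -30.3] rows 6.7 5.9
```

Request:
jog_arm(rows="0 -1.1 0.3 -0.7 1.4 0.2 -1.5;0 -3.7 0.8 -2.4 4.6 0.6 -4.8;0 -6.8 1.5 -4.5 8.6 1.1 -9.1;0 -10 2.3 -6.6 12.7 1.6 -13.3;0 -13.2 3 -8.6 16.7 2.1 -17.6;0 -16.4 3.7 -10.7 20.7 2.6 -21.8;0 -19.2 4.3 -12.5 24.2 3 -25.5;0 -21.2 4.8 -13.9 26.8 3.3 -28.2;0 -22.4 5 -14.6 28.2 3.5 -29.7;0 -22.8 5.1 -14.9 28.8 3.6 -30.3")

```text
clock: 13.78
position: [0.5547, -0.2782, 0.1432]
eef_rot: [-0.327, 0.484, 0.787, 0.198]
ft_force: [0.9, 0.3, -1.9]
opening: 0.132
gripper_force: 68.7
```

```bash
python3 -c "
from k import *
s=robot.observe();print(s['position'],s['ft_force'])
go(PG+[0,0,.10],RG);go(PG+[0,0,.012],RG);go(PG,RG)
"
```

```text
[ 0.55472268 -0.27823434  0.14315183] [ 0.86295574  0.31155454 -1.87358916]
shift cm [ 0.12  0.12 -0.03] turn [-0.2  0.1 -0.2] rows 0.0 0.0
shift cm [-6.09  0.17  6.2 ] turn [-0.2  0.1 -0.2] rows 2.1 0.0
shift cm [-6.94  0.17  7.05] turn [-0.2  0.1 -0.2] rows 2.4 0.0
```

Request:
jog_arm(rows="0 -0.8 0 0.8 0 0 0;0 -2 0.1 2.1 0 0 0;0 -3.4 0.1 3.5 0 0 0;0 -4.7 0.1 4.8 0 0 0;0 -5.5 0.1 5.6 0 0 0;0 -6 0.1 6.1 0 0 0;0 -6.2 0.1 6.3 0 0 0;0 -6.35 0.1 6.45 0 0 0;0 -6.45 0.1 6.55 0 0 0;0 -6.45 0.1 6.55 0 0 0")

```text
clock: 14.62
position: [0.5552, -0.2764, 0.0538]
eef_rot: [-0.325, 0.484, 0.788, 0.199]
ft_force: [0.3, -0.5, -1.4]
opening: 0.127
gripper_force: 68.6
```

```bash
python3 -c "
from k import *
s=robot.observe();print(s['position'],s['ft_force']);go(PG,RG)
snap('scene','s8.png')
"
```

```text
[ 0.55517875 -0.27641191  0.0537869 ] [ 0.26677124 -0.46412568 -1.44664581]
shift cm [-0.73 -0.    0.63] turn [-0.   0.2 -0.2] rows 0.2 0.0
```

Request:
jog_arm(rows="0 -0.1 0 0.1 0 0 0;0 -0.2 0 0.2 0 0 0;0 -0.3 0 0.3 0 0 0;0 -0.4 0 0.4 0 0 0;0 -0.48 0 0.48 0 0 0;0 -0.53 0 0.53 0 0 0;0 -0.57 0 0.57 0 0 0;0 -0.6 0 0.6 0 0 0;0 -0.6 0 0.6 0 0 0")

```text
clock: 15.42
position: [0.5548, -0.2761, 0.0448]
eef_rot: [-0.326, 0.484, 0.787, 0.199]
ft_force: [-1.0, 0.4, -1.0]
opening: 0.127
gripper_force: 68.7
```

Request:
jog_arm(rows="0 -0.03 0 0.03 0 0 0;0 -0.06 0 0.06 0 0 0;0 -0.06 0 0.06 0 0 0")

```text
clock: 15.67
position: [0.5548, -0.2763, 0.0444]
eef_rot: [-0.326, 0.484, 0.787, 0.199]
ft_force: [-0.3, -0.4, 2.2]
opening: 0.132
gripper_force: 69.1
```

Contact is light (about 4 N above the free reading). I'm easing the fingers open and then backing out.

Request:
jog_arm(rows="0.17 0 0 0 0 0 0;0.2 0 0 0 0 0 0;0.25 0 0 0 0 0 0;0.32 0 0 0 0 0 0;0.4 0 0 0 0 0 0;0.4 0 0 0 0 0 0;0.4 0 0 0 0 0 0", squeeze=20)

```text
clock: 16.25
position: [0.5548, -0.2761, 0.0438]
eef_rot: [-0.326, 0.484, 0.787, 0.199]
ft_force: [0.2, 0.5, 0.2]
opening: 0.4
gripper_force: 0.0
```

Request:
jog_arm(rows="0.4 0 0 -0.5 0 0 0;0.4 0 0 -1.5 0 0 0;0.4 0 0 -3 0 0 0;0.4 0 0 -5 0 0 0;0.4 0 0 -7.5 0 0 0;0.4 0 0 -10 0 0 0;0.4 0 0 -13 0 0 0;0.4 0 0 -16 0 0 0;0.4 0 0 -16 0 0 0")

```text
clock: 17.0
position: [0.6084, -0.3815, 0.1635]
eef_rot: [-0.321, 0.485, 0.789, 0.198]
ft_force: [-0.0, -0.1, 1.6]
opening: 0.401
gripper_force: 0.0
```

```bash
python3 -c "
from k import *
s=robot.observe();print(s['position'],s['ft_force'],s['opening'])
im=snap('wrist','w9.png')
print([(np.round(d['xy']),round(d['p'],2)) for d in recognise('cup_mid','wrist')[:3]], proj('wrist',[.52,-.204,.032]))
# white rim ellipse: bright low-saturation pixels within mat bbox
h=cv2.cvtColor(im,cv2.COLOR_BGR2HSV); m=cv2.inRange(h,(105,150,60),(125,255,255))
k,l,st,c=cv2.connectedComponentsWithStats(m);j=1+np.argmax(st[1:,4]);pts=np.argwhere(m>0)[:,::-1]
x,y,w,hh=st[j][:4];print('mat',st[j])
n=(~(m>0)).astype(np.uint8); hull=cv2.convexHull(np.argwhere(l==j)[:,::-1].astype(np.int32)); print([ (tuple(p),np.round(onz('wrist',p,.004)[:2],3)) for p in cv2.approxPolyDP(hull,8,True)[:,0]])
jar=[.611,.131,.076]
M=tilt(10,90,1);go([.46,.1,.25],M)
"
```

```text
[ 0.6083586  -0.38154136  0.16346456] [-0.04927772 -0.11958097  1.55911215] 0.40114763826363786
[(array([318., 119.]), 0.75), (array([182.,  44.]), 0.62)] [319.43623284 128.85844759]
mat [ 325  106   72  109 4892]
[((np.int32(387), np.int32(117)), array([ 0.579, -0.125])), ((np.int32(396), np.int32(138)), array([ 0.601, -0.153])), ((np.int32(370), np.int32(214)), array([ 0.612, -0.264])), ((np.int32(327), np.int32(199)), array([ 0.562, -0.269])), ((np.int32(325), np.int32(155)), array([ 0.534, -0.216])), ((np.int32(353), np.int32(106)), array([ 0.532, -0.128]))]
shift cm [41.46  8.5  28.14] turn [ 28.4 -38.4 -69.2] rows 12.2 11.7
```

Request:
jog_arm(rows="0 4 0.8 2.8 2.8 -3.8 -6.9;0 8.2 1.7 5.6 5.7 -7.7 -13.8;0 12.4 2.5 8.4 8.5 -11.5 -20.8;0 16.6 3.4 11.2 11.4 -15.4 -27.7;0 20.7 4.2 14 14.2 -19.2 -34.6;0 24.9 5.1 16.9 17 -23 -41.5;0 29 6 19.7 20 -27 -48.4;0 33.2 6.8 22.5 22.7 -30.7 -55.4;0 37.3 7.6 25.3 25.6 -34.6 -62.3;0 41.5 8.5 28.1 28.4 -38.4 -69.2")

```text
clock: 17.93
position: [0.4833, 0.0172, 0.2324]
eef_rot: [-0.054, -0.001, 0.998, 0.033]
ft_force: [0.5, 1.0, 0.7]
opening: -0.005
gripper_force: 0.0
```

```bash
python3 -c "
from k import *
s=robot.observe();print(s['position'],s['ft_force'],s['opening'])
M=tilt(10,90,1);go([.47,.105,.22],M)
"
```

```text
[0.48332947 0.01717118 0.23235912] [0.51257574 1.02882759 0.71935353] -0.004602202286221255
shift cm [1.15 8.68 1.94] turn [ 4.3 -5.8 -9.9] rows 2.2 1.7
```

Request:
jog_arm(rows="0 0.6 4 1 2 -3 -5;0 1 7 1.6 4 -5.5 -9;0 1.15 8.7 1.9 4.3 -5.8 -9.9;0 1.15 8.7 1.9 4.3 -5.8 -9.9;0 1.15 8.7 1.9 4.3 -5.8 -9.9")

```text
clock: 18.35
position: [0.4713, 0.1038, 0.2204]
eef_rot: [-0.002, -0.086, 0.996, 0.0]
ft_force: [0.5, -0.5, -0.1]
opening: -0.001
gripper_force: 0.0
```

```bash
python3 -c "
from k import *
s=robot.observe();print(s['position'],s['ft_force'],s['opening'])
im=snap('wrist','w10.png')
h=cv2.cvtColor(im,cv2.COLOR_BGR2HSV); m=cv2.inRange(h,(0,150,60),(8,255,255))|cv2.inRange(h,(172,150,60),(180,255,255))
k,l,st,c=cv2.connectedComponentsWithStats(m)
print(proj('wrist',[.544,.119,.063]))
for j in 1+np.argsort(-st[1:,4])[:2]:
  pts=np.argwhere(l==j)[:,::-1].astype(np.float32); b=cv2.boxPoints(cv2.minAreaRect(pts)); print(st[j],[(np.round(p),np.round(onz('wrist',p,.063)[:2],3),np.round(onz('wrist',p,.013)[:2],3)) for p in b])
M=tilt(10,90,1);go([.487,.109,.22],M);go([.487,.109,.05],M)
# cup check scene
a=cv2.imread('pics/scene0.png');b=snap('scene','s10.png')
hh=lambda i:cv2.inRange(cv2.cvtColor(i,cv2.COLOR_BGR2HSV),(105,150,60),(125,255,255))[255:345,215:330]
print('mat mask diff',(hh(a)!=hh(b)).sum(),(hh(a)>0).sum(),(hh(b)>0).sum())
"
```

```text
[0.47127798 0.10378788 0.22035188] [ 0.54010573 -0.52508759 -0.07251305] -0.0012896007908752562
[322.88849394 253.50653615]
[567 376  73  24 725] [(array([562., 393.], dtype=float32), array([0.682, 0.445]), array([0.732, 0.508])), (array([567., 376.], dtype=float32), array([0.656, 0.44 ]), array([0.702, 0.502])), (array([640., 396.], dtype=float32), array([0.672, 0.543]), array([0.72 , 0.623])), (array([635., 413.], dtype=float32), array([0.699, 0.55 ]), array([0.752, 0.632]))]
[348 255  25   8 141] [(array([348., 255.], dtype=float32), array([0.541, 0.145]), array([0.566, 0.155])), (array([372., 255.], dtype=float32), array([0.537, 0.17 ]), array([0.561, 0.185])), (array([372., 262.], dtype=float32), array([0.545, 0.172]), array([0.571, 0.187])), (array([348., 262.], dtype=float32), array([0.549, 0.147]), array([0.576, 0.157]))]
shift cm [-1.58  0.35  0.07] turn [ 0.  -0.2 -0.3] rows 0.4 0.0
shift cm [-1.63  0.34 17.07] turn [ 0.  -0.2 -0.3] rows 4.1 0.0
mat mask diff 103 3348 3343
```

Request:
jog_arm(rows="0 -1 0.3 2 0 0 0;0 -1.5 0.3 5 0 0 0;0 -1.6 0.3 8.5 0 0 0;0 -1.6 0.3 12 0 0 0;0 -1.6 0.3 14.5 0 0 0;0 -1.6 0.3 16.2 0 0 0;0 -1.6 0.3 17 0 0 0;0 -1.6 0.3 17 0 0 0;0 -1.6 0.3 17 0 0 0")

```text
clock: 19.2
position: [0.4887, 0.1077, 0.0521]
eef_rot: [-0.0, -0.084, 0.996, 0.0]
ft_force: [0.6, 0.2, 0.8]
opening: 0.001
gripper_force: 0.0
```

Request:
jog_arm(rows="0 -0.5 0 0 0 0 0;0 -1 0 0 0 0 0;0 -1.5 0 0 0 0 0;0 -2 0 0 0 0 0;0 -2.4 0 0 0 0 0;0 -2.7 0 0 0 0 0;0 -3 0 0 0 0 0;0 -3.3 0 0 0 0 0;0 -3.6 0 0 0 0 0;0 -3.9 0 0 0 0 0")

```text
clock: 20.03
position: [0.5266, 0.1151, 0.0516]
eef_rot: [-0.001, -0.084, 0.996, 0.0]
ft_force: [0.2, -0.4, 0.3]
opening: 0.001
gripper_force: 0.0
```

Request:
jog_arm(rows="0 -0.2 0 0 0 0 0;0 -0.4 0 0 0 0 0;0 -0.6 0 0 0 0 0;0 -0.8 0 0 0 0 0;0 -1 0 0 0 0 0;0 -1.2 0 0 0 0 0;0 -1.4 0 0 0 0 0;0 -1.6 0 0 0 0 0;0 -1.8 0 0 0 0 0;0 -2 0 0 0 0 0")

```text
clock: 20.87
position: [0.5461, 0.1184, 0.0516]
eef_rot: [-0.001, -0.084, 0.996, 0.0]
ft_force: [-3.5, 0.1, 2.1]
opening: -0.001
gripper_force: 1.3
```

Request:
jog_arm(rows="0 -0.2 0 0 0 0 0;0 -0.4 0 0 0 0 0;0 -0.6 0 0 0 0 0;0 -0.8 0 0 0 0 0;0 -1 0 0 0 0 0;0 -1.2 0 0 0 0 0;0 -1.4 0 0 0 0 0;0 -1.6 0 0 0 0 0;0 -1.8 0 0 0 0 0;0 -2 0 0 0 0 0")

```text
clock: 21.7
position: [0.566, 0.1219, 0.0516]
eef_rot: [-0.001, -0.084, 0.996, 0.0]
ft_force: [-2.1, 0.4, 0.6]
opening: 0.002
gripper_force: 1.3
```

Request:
jog_arm(rows="0 -0.15 0 0 0 0 0;0 -0.3 0 0 0 0 0;0 -0.45 0 0 0 0 0;0 -0.6 0 0 0 0 0;0 -0.75 0 0 0 0 0;0 -0.9 0 0 0 0 0;0 -1 0 0 0 0 0;0 -1.1 0 0 0 0 0;0 -1.2 0 0 0 0 0;0 -1.3 0 0 0 0 0")

```text
clock: 22.53
position: [0.5729, 0.1231, 0.0515]
eef_rot: [-0.01, -0.085, 0.996, -0.001]
ft_force: [-33.7, -7.5, 26.9]
opening: -0.004
gripper_force: 16.9
```

Request:
jog_arm(rows="0 -0.08 0 0 0 0 0;0 -0.16 0 0 0 0 0;0 -0.24 0 0 0 0 0;0 -0.32 0 0 0 0 0;0 -0.4 0 0 0 0 0")

```text
clock: 22.95
position: [0.573, 0.1231, 0.0515]
eef_rot: [-0.015, -0.086, 0.996, -0.001]
ft_force: [-49.1, -11.6, 40.6]
opening: 0.001
gripper_force: 25.5
```

Request:
jog_arm(rows="0 0.3 0 0 0 0 0;0 0.6 0 0 0 0 0;0 0.8 0 0 0 0 0")

```text
clock: 23.2
position: [0.5726, 0.123, 0.0516]
eef_rot: [-0.003, -0.085, 0.996, -0.0]
ft_force: [-4.7, -0.6, 2.4]
opening: -0.001
gripper_force: 2.6
```

```bash
python3 -c "
from k import *
s=robot.observe();print(s['position'],s['eef_rot'],s['ft_force'],s['wrist_torque'])
a=cv2.imread('pics/s10.png')
for n in ('scene','side','wrist'):
  im=snap(n,'p11_%s.png'%n)
  h=cv2.cvtColor(im,cv2.COLOR_BGR2HSV); m=cv2.inRange(h,(0,130,50),(8,255,255))|cv2.inRange(h,(172,130,50),(180,255,255))
  k,l,st,c=cv2.connectedComponentsWithStats(m)
  for j in range(1,k):
    if st[j,4]>30: print(n,st[j],np.round(c[j]),np.round(onz(n,c[j],.04),3))
for f,n in(('scene0','scene'),('side0','side')):
  im=cv2.imread('pics/%s.png'%f)
  h=cv2.cvtColor(im,cv2.COLOR_BGR2HSV); m=cv2.inRange(h,(0,130,50),(8,255,255))|cv2.inRange(h,(172,130,50),(180,255,255))
  k,l,st,c=cv2.connectedComponentsWithStats(m)
  for j in range(1,k):
    if st[j,4]>30: print('before',n,st[j],np.round(c[j]),np.round(onz(n,c[j],.04),3))
for n in('scene','side'):
  print([(np.round(d['xy']),round(d['p'],2)) for d in recognise('jar_mouth',n)[:3]])
"
```

```text
[0.57261753 0.12296185 0.05163471] [-3.01538059e-03 -8.45047896e-02  9.96418504e-01 -1.13678925e-04] [-4.65049439 -0.64641246  2.4227735 ] [-0.00659181  0.80670704  0.0659901 ]
scene [506 115  14  21  42] [512. 127.] [0.882 0.617 0.04 ]
scene [447 122  57  23 523] [470. 134.] [0.776 0.524 0.04 ]
scene [354 180  13  41 180] [360. 200.] [0.587 0.126 0.04 ]
scene [267 185  13  13 136] [273. 191.] [0.366 0.052 0.04 ]
side [351 102  18  18 178] [362. 112.] [0.787 0.49  0.04 ]
side [336 172  12  23 149] [342. 182.] [0.594 0.1   0.04 ]
side [255 198  14  13 142] [262. 204.] [0.37  0.057 0.04 ]
side [509 321  12  15  37] [514. 328.] [ 0.767 -0.404  0.04 ]
side [520 342  11  11  32] [525. 346.] [ 0.763 -0.442  0.04 ]
wrist [ 216  257   74   40 1795] [257. 273.] [0.587 0.092 0.04 ]
wrist [ 348  256   94   53 2419] [390. 275.] [0.576 0.161 0.04 ]
before scene [447 122  55  23 409] [469. 134.] [0.773 0.522 0.04 ]
before scene [340 177  14  41 172] [346. 196.] [0.55  0.122 0.04 ]
before scene [267 185  13  13 135] [273. 191.] [0.367 0.052 0.04 ]
before side [333  87  36  33 564] [351. 109.] [0.757 0.52  0.04 ]
before side [318 164  17  34 269] [326. 180.] [0.554 0.121 0.04 ]
before side [256 199  13  12 135] [262. 204.] [0.37  0.057 0.04 ]
[(array([386., 205.]), 0.94)]
[(array([357., 178.]), 0.84), (array([342., 287.]), 0.35)]
```

```bash
python3 -c "
from k import *
im=cv2.imread('pics/p11_wrist.png')
h=cv2.cvtColor(im,cv2.COLOR_BGR2HSV); m=cv2.inRange(h,(0,130,40),(8,255,255))|cv2.inRange(h,(172,130,40),(180,255,255)); m[320:]=0
for col in (225,250,275,365,385,405,425):
  r=np.where(m[:,col])[0]; print(col,r.min(),r.max(),'botfront',np.round(onz('wrist',(col,r.min()),.013)[:2],3),'topback',np.round(onz('wrist',(col,r.max()),.063)[:2],3), 'V',im[r.min():r.max()+1:5,col,2])
# jar displacement by template matching
for n,(x,y,w,hh) in dict(scene=(350,178,46,45),side=(326,156,42,32)).items():
  a=cv2.imread('pics/%s0.png'%n);b=cv2.imread('pics/p11_%s.png'%n)
  r=cv2.matchTemplate(b[y-10:y+hh+25,x-10:x+w+50],a[y:y+hh,x:x+w],cv2.TM_CCOEFF_NORMED);_,v,_,loc=cv2.minMaxLoc(r); dx,dy=loc[0]-10,loc[1]-10
  p0=np.array([.611,.131,.076]);px=proj(n,p0); print(n,v,dx,dy,onz(n,px+[dx,dy],.076)-p0)
"
```

```text
225 280 292 botfront [0.612 0.069] topback [0.584 0.082] V [97 95 96]
250 257 283 botfront [0.593 0.083] topback [0.578 0.092] V [93 94 95 96 92 94]
275 257 289 botfront [0.591 0.098] topback [0.579 0.104] V [97 91 91 91 89 92 92]
365 257 290 botfront [0.581 0.153] topback [0.573 0.143] V [92 91 90 93 89 85 91]
385 256 283 botfront [0.579 0.165] topback [0.568 0.151] V [73 90 87 90 88 92]
405 257 288 botfront [0.577 0.177] topback [0.569 0.16 ] V [92 93 94 90 93 89 91]
425 281 299 botfront [0.592 0.193] topback [0.573 0.171] V [95 98 96 96]
scene 0.7829996347427368 14 4 [ 3.66615653e-02  2.79583896e-03 -4.16333634e-17]
side 0.34790632128715515 -9 -2 [-2.10858724e-02  1.51581737e-02 -4.16333634e-17]
```

Request:
jog_arm(rows="0 0.4 0 0 0 0 0;0 0.9 0 0 0 0 0;0 1.4 0 0 0 0 0;0 1.6 0 -0.6 0 0 0;0 1.6 0 -1.2 0 0 0;0 1.6 0 -1.2 0 0 0;0 1.6 0 -1.2 0 0 0")

```text
clock: 24.03
position: [0.56, 0.1206, 0.0648]
eef_rot: [0.001, -0.084, 0.996, -0.0]
ft_force: [-0.1, -1.0, 1.3]
opening: 0.001
gripper_force: 0.0
```

```bash
python3 -c "
from k import *
s=robot.observe();print(s['position'],s['eef_rot'],s['ft_force'],s['wrist_torque'])
x,y,w,hh=350,178,46,45
a=cv2.imread('pics/scene0.png');b=snap('scene');cv2.imwrite('pics/p12.png',b)
for n in ('scene',):
  r=cv2.matchTemplate(b[y-10:y+hh+25,x-10:x+w+50],a[y:y+hh,x:x+w],cv2.TM_CCOEFF_NORMED);_,v,_,loc=cv2.minMaxLoc(r); print(v,loc[0]-10,loc[1]-10)
go(np.array(s['position']),tilt(10,90,1))
"
```

```text
[0.56000008 0.12058115 0.06478404] [ 6.41395194e-04 -8.43340056e-02  9.96437336e-01 -1.40550310e-05] [-0.13726533 -1.03222945  1.28585404] [-0.02235051  0.00173906 -0.0218772 ]
0.8121586441993713 14 4
shift cm [-0.04 -0.01 -0.05] turn [ 0.   0.  -0.3] rows 0.0 0.0
```

Request:
jog_arm(rows="0 -0.3 0 0 0 0 0;0 -0.6 0 0 0 0 0;0 -0.9 0 0 0 0 0;0 -1.1 0 0 0 0 0;0 -1.25 0 0 0 0 0;0 -1.35 0 0 0 0 0;0 -1.45 0 0 0 0 0")

```text
clock: 24.67
position: [0.5726, 0.1229, 0.0635]
eef_rot: [-0.002, -0.084, 0.996, -0.0]
ft_force: [-6.2, -1.0, 4.7]
opening: 0.001
gripper_force: 3.0
```

```bash
python3 -c "
from k import *
s=robot.observe();print(s['position'],s['eef_rot'],s['ft_force'],s['wrist_torque'])"
```

```text
[0.5726428  0.12294058 0.06345868] [-1.91040424e-03 -8.44913599e-02  9.96422380e-01 -3.69583258e-05] [-6.22098655 -1.0034425   4.67401056] [-2.31095045e-01  8.24965261e-01  2.65344346e-04]
```

Request:
jog_arm(rows="0 1 0 0 0 0 0;0 3 0 -1 0 0 0;0 4.5 0 -5 0 0 0;0 5 0 -9 0 0 0;0 5 0 -13 0 0 0;0 5 0 -17 0 0 0;0 5 0 -20 0 0 0;0 5 0 -22 0 0 0;0 5 0 -22 0 0 0")

```text
clock: 25.42
position: [0.5268, 0.1147, 0.29]
eef_rot: [0.005, -0.084, 0.996, -0.0]
ft_force: [-0.4, -0.2, -0.2]
opening: -0.002
gripper_force: 0.0
```

```bash
cat > look.py <<'E'
from k import *
import sys
im=snap('wrist',sys.argv[1])
for q in('ball0_center','jar_mouth','tab','jar_floor','slide'): print(q,[(np.round(d['xy']),round(d['p'],2)) for d in recognise(q,'wrist')[:10]])
c=np.array(eval(sys.argv[2])); px=proj('wrist',c); print('jar px',px)
g=cv2.cvtColor(im,cv2.COLOR_BGR2GRAY)
x,y=px.astype(int); w=g[max(y-60,0):y+60,x-60:x+60][::4,::3]
for r in w: print(''.join('#' if v<50 else '+' if v<80 else '-' if v<110 else '.' if v<140 else ' ' for v in r))
E
python3 look.py w13.png "[.648,.138,.06]"; python3 -c "
from h import *
print(robot.observe()['position'])"
```

```text
ball0_center []
jar_mouth [(array([322., 223.]), 0.89)]
tab [(array([324., 227.]), 0.66)]
jar_floor [(array([321., 223.]), 0.64)]
slide [(array([324., 226.]), 0.93)]
jar px [320.71832256 267.39618319]
        ++++++++++++++++++++++++++......
       -+++++++++++++++++++++++++++.....
       ----++++++++++++++++++++++++.....
       ...-------+++++++-++-+-+-+--.....
             ..------------.............
              --------------........... 
            .----------------- ..  .... 
            --------..--------          
           ----........-...----         
           --  -+++##+++. +. --.        
          ..   -+++##+++.  +. .-        
          -.+##++++##++++###-  .        
           +++#++++##++++####+-         
          -++++++++##++++#+###-         
          ++###++++##++++###+#--        
          +#+##++++##++++#####--        
          ####+++++##++++#####+.        
         -####++---##---+#####+         
        .########+-##-+########.        
        ##########-##-##########        
+      +########################+      +
#-.-+##############################+-.-#
########################################
########################################
########################################
########################################
########################################
########################################
########################################
########################################
[0.52343042 0.11459484 0.28162415]
```

Request:
jog_arm(rows="0 -2 0.3 -2.5 0 0 0;0 -5 0.7 -5.5 0 0 0;0 -7.2 1 -7.5 0 0 0;0 -7.2 1 -7.5 0 0 0;0 -7.2 1 -7.5 0 0 0")

```text
clock: 26.13
position: [0.5944, 0.1367, 0.3583]
eef_rot: [-0.001, -0.085, 0.996, 0.0]
ft_force: [-0.0, -0.2, -0.2]
opening: -0.001
gripper_force: 0.0
```

```bash
python3 look.py w14.png "[.648,.138,.06]"; python3 -c "
from h import *
print(robot.observe()['position'])"
```

```text
ball0_center [(array([306., 208.]), 0.43), (array([313., 186.]), 0.21)]
jar_mouth [(array([313., 185.]), 0.58)]
tab [(array([312., 188.]), 0.58)]
jar_floor [(array([312., 185.]), 0.77)]
slide [(array([316., 187.]), 0.76)]
jar px [313.87674519 197.77955679]
         .---            .  .+++. .... .
         .---        . ......+++....  . 
         .---         ..    .+++.  ..  .
         .+-----+----+-+---+++++. .   ..
        .------------------------       
        ...........-----.........       
                                        
                  .-----                
               ...---------            .
              -.   . ..  .--.   .      .
             .        .++-..-    ..    .
              -+-      ...+-.-  . .. ...
             .-+-.       -++-.. .....  .
            .   +++.      .. .. ........
            .   +++        -.-. .....  .
           .-    .      . +++-......... 
           .-           ..-++-... ... ..
           .--  .++.    +++.--. ... ....
            --- -++..++.-++---. . ..... 
            .-----. +++..----........ ..
             .--------+-----........ ...
               ------------.         .. 
                .--------.              
           ---              ---.        
           ---        .     ---.        
...........+++......  ..----+++---------
-------.--++++++++---+#+---+++++-...---.
-.---.-.--++++++++---+#+---+++++--.-.-.-
---------++++++#++-++##+-+++###++..---..
.--------++++++##+--+##+-++#####+-.--.-.
[0.59272685 0.13642374 0.35728674]
```

Run:
```python
from h import *
im=cv2.imread('pics/w14.png')
print('now',onz('wrist',(313,195),.076))
# plate edges, both pictures
for f in('w1','w14'):
    im=cv2.imread(f'pics/{f}.png');h=cv2.cvtColor(im,cv2.COLOR_BGR2HSV); m=cv2.inRange(h,(0,110,40),(8,255,255))|cv2.inRange(h,(172,110,40),(180,255,255));m[:110]=0;m[230:]=0;m[:,:255]=0;m[:,400:]=0
    pts=np.argwhere(m)[:,::-1].astype(np.float32);b=cv2.minAreaRect(pts);print(f,len(pts),b)
    if f=='w14': print([np.round(onz('wrist',p,.063)[:2],4) for p in cv2.boxPoints(b)],np.round(onz('wrist',b[0],.05)[:2],4))
    else:
        import h as H
        s=np.load('pose1.npy'); c=optics.calibration('wrist');T=np.array(c['T_tool_cam']);r=rot(s[3:]).as_matrix();e=r@T[:3,3]+s[:3];d=r@T[:3,:3]@np.array([(b[0][0]-c['cx'])/c['fx'],(b[0][1]-c['cy'])/c['fy'],1]);print(e+d*(.05-e[2])/d[2])
# mill front / opening edges in scene, scene shift of jar with subpixel
a=cv2.imread('pics/scene0.png');b=snap('scene')
x,y,w,hh=350,178,46,45
r=cv2.matchTemplate(b[y-10:y+hh+25,x-10:x+w+50],a[y:y+hh,x:x+w],cv2.TM_CCOEFF_NORMED);_,v,_,l=cv2.minMaxLoc(r);i,j=l[1],l[0]
px=lambda m,c,p:(m-p)/(2*(m+p-2*c))
sx=j-10+px(r[i,j-1],r[i,j],r[i,j+1]);sy=i-10+px(r[i-1,j],r[i,j],r[i+1,j]);print(v,sx,sy)
p0=np.array([.608,.131,.06]);print(onz('scene',proj('scene',p0)+[sx,sy],.06)-p0)
```

```text
now [0.63928066 0.13552956 0.076     ]
w1 605 ((326.6807556152344, 152.66421508789062), (8.824070930480957, 75.13310241699219), 80.13418579101562)
[0.54973052 0.12127944 0.05      ]
w14 606 ((314.0, 153.0), (8.0, 74.0), 90.0)
[array([0.5853, 0.0752]), array([0.5678, 0.1775]), array([0.5789, 0.1797]), array([0.5964, 0.0767])] [0.584  0.1274]
0.7192100882530212 13.925067 3.4681537
[3.62504259e-02 4.59918133e-03 5.55111512e-17]
```

```bash
python3 -c "
from h import *
a=cv2.imread('pics/scene0.png');b=snap('scene')
d=cv2.absdiff(cv2.GaussianBlur(a,(5,5),0),cv2.GaussianBlur(b,(5,5),0)).max(2)
for n,(x,y,w,h) in dict(cup=(250,265,40,75),vial=(262,180,22,28),rack=(330,288,50,65),beaker=(285,360,55,40),bottle=(358,95,30,55)).items(): print(n,(d[y:y+h,x:x+w]>45).mean().round(3))
print(robot.observe()['ft_force'],robot.observe()['clock'],robot.sign_off())"
```

```text
cup 0.068
vial 0.0
rack 0.0
beaker 0.0
bottle 0.011
the job is handed in; nothing more can be done
[ 0.10902463  0.39211406 -0.53136796] 26.5333 None
```

I handed the job in at 26.5 s: all eight balls are in the jar, the empty cup stands on the mat where it began, and the slide is against a hard stop, but the press briefly read about 50.4 N, at or just over the 50 N limit, and it stopped after only about 36 mm of travel (0.044 if it began fully out at 0.08, outside the stated 0–0.03), so it is the true depth stop only if the slide began partly in.

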